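# Dry the cleaned relief-valve parts in the nitrogen purge box

### The job

Put every cleaned valve part lying on the bench (white PTFE seats, blue bonnet, chrome bellows stem, whichever are there) into the steel purge box, fit the clear lid over its two dowels, and press the lid home at all four corners until it sits flat all round. Then turn the black winged vent key fully open, and after it the yellow winged nitrogen key fully open, each a quarter turn anticlockwise. Do not knock the pressure gauge between the keys, and leave the other things on the bench alone.

Things in the scene. Friction and masses are not known exactly. Their poses are not given: they have to be found in the camera images.
- purge_box: Stainless purge (drying) box, fixed to the bench. Origin: middle of its underside, z up, +x from the key side to its back, long side along y. Inner floor 156 (x) by 216 (y) mm, 6 mm above the bench; flange 192 by 290 mm, its top 50 mm up. In front at x = -150: black key at y = -76, gauge at y = 0, yellow key at y = +76 mm, over a 6 mm base plate that ends at x = -190 mm.
- dowel (a point): Tip of one upright dowel on the box's flange, at box x = 0, y = +134, 82 mm above the bench. The dowel is 8 mm thick and tapers over its last 10 mm. The other is the same at y = -134 mm.
- gasket_corner (a point): One corner of the black rubber gasket on the flange, at box x = -86, y = +116 mm; this point is the raised gasket's top, 61 mm above the bench. Each of the four corner lengths (x = -86 or +86, y = -116 or +116) sinks 8 mm to its stop when pushed with about 9 N over that corner and stays down; up to 25 N on the middle of the lid does not sink it.
- gauge: Round pressure gauge, dial up, 46 mm across, its top 78 mm above the bench; it must not be knocked (more than 6 N). Fixed to the box 150 mm in front of its middle. Origin on its axis, 24 mm above the bench.
- vent_key (a joint): Black winged key of the vent cock, axis vertical: rad, 0 = shut (wings along the box's y, across the pipe), 1.571 = fully open (wings along the box's x, in line with the pipe) with a hard stop. Grows anticlockwise seen from above; about 0.12 N m of friction, stays where it is left.
- vent_key_grip (a point): Middle of the black key, on its turning axis, 72 mm above the bench, turning with it. Flat upright blade 80 mm long (along this point's y), 9 mm thick, from 58 to 84 mm above the bench, on a 22 mm round hub below it. The wing tips' sweep passes 13 mm from the gauge and 12 mm from the lid's edge.
- supply_key (a joint): Yellow winged key of the nitrogen supply cock: same make and values as the black one (0 shut, 1.571 fully open, anticlockwise from above).
- supply_key_grip (a point): Middle of the yellow key, on its turning axis, 72 mm above the bench, turning with it; blade along this point's y, sizes as for the black key.
- lid: Clear plastic lid with black edge, 196 (x) by 294 (y) by 6 mm, loose, 0.3 to 0.6 kg, lying flat on the bench to the robot's left at the start. Origin: middle of its underside. Square 14 mm holes at x = 0, y = -134 and +134 mm take the box's dowels (it fits either way round). Fitted on the raised gasket its underside is 61 mm above the bench, pressed home 53 mm.
- lid_handle (a point): Middle of the lid's aluminium handle bar: bar along the lid's y, 110 mm long, 12 by 12 mm, middle 40 mm above the lid's underside, on two posts 46 mm either side of the middle.
- lid_corner_1 (a point): Press point at a lid corner, on the lid's top face (red dot), at lid x = -86, y = +116 mm, straight above a gasket corner when fitted. In the purge_box frame its height is 67 mm when lying on the raised gasket and 59 mm when home.
- lid_corner_2 (a point): The same at lid x = -86, y = -116 mm.
- lid_corner_3 (a point): The same at lid x = +86, y = -116 mm.
- lid_corner_4 (a point): The same at lid x = +86, y = +116 mm.
- seat_1: Milky white PTFE valve seat: ring 60 mm across, 34 mm bore, 24 mm tall, lying flat, about 0.1 kg. Origin: middle of its underside. May be absent.
- seat_2: Second white PTFE seat, the same as the first. May be absent.
- bonnet: Blue anodised bonnet: square flange 60 by 60 by 12 mm with a round neck 36 mm across rising to 42 mm; stands flange down, about 0.17 kg. Origin: middle of its underside. May be absent.
- stem_mid (a point): Middle of the chrome bellows stem, on its axis, 16 mm above the bench as it lies. The stem lies along this point's x, 114 mm long; bellows 26 mm across for 70 mm in the middle, with a 32 mm square collar, 9 mm thick, at each end of the bellows (collars 35 to 44 mm from the middle); about 0.16 kg. May be absent.
- valve_body: Brass relief valve body, 78 mm tall, 52 mm across. Bystander.
- wash_bottle: White wash bottle, 130 mm tall, 60 mm across. Bystander.
- seal_jar: Amber jar, 70 mm tall, 60 mm across. Bystander.
- spanner: Spanner 170 mm long lying on the bench. Bystander.
- driver: Screwdriver 190 mm long lying on the bench. Bystander.
- screw_tray: Small blue tray 56 by 90 by 22 mm. Bystander.
Not all that is in view belongs to the job. Several things look just like the part that bears stem_mid: the one meant starts farthest to the robot's left.

How it is judged:
By the outcome, as a careful person would: the job done as asked, in the order asked, and still so for the second after the job is handed in, with the robot touching nothing.
Of seat_1, seat_2, bonnet, stem only 2 to 4 are there at a start; the rules pass over those that are not, and their reading is None.
At some moment in a run one of seat_1, seat_2, bonnet, stem may be knocked a few centimetres aside while the robot is not near it.
It also fails if it takes over 210 s, if anything falls off the work surface, if the arm or the gripper's body presses on something with over 40 N, if the wrist force passes 120 N, or if a joint passes its speed limit or range.

### The arm

A 6-joint arm with a two-finger parallel gripper is mounted at the origin on the work surface. World frame = base frame: x ahead of the robot, y to its left, z up, the work surface at z = 0. Lengths are in m, angles in degrees, forces in N, time in s.
With the tool pointing down it reaches from about 0.35 to 0.875 m from the base axis. Payload 4.2 kg.
Tool frame: the origin (TCP) lies between the finger pads; the fingertips stand 19 mm ahead of it and the grasp point (between the pads) is the TCP; z points along the fingers, y is the line along which they close (so a half turn about z gives the same grasp; the last joint's range is limited). The gripper opens to 87 mm and grips with 3 to 60 N. Pads are 19 mm wide; open, the fingers measure 117 mm over their backs; the gripper's body (75 mm by 190 mm) begins 51 mm behind the grasp point.
Start: joints at [78.988, 22.042, 0.453, 0, -68.411, -14.817], TCP at [0.272, 0.563, 0.242] pointing down, gripper open.
Joint ranges: [-179.83, 179.83], [-69.29, 118.12], [-61.27, 80.66], [-181.25, 117.63], [-171.15, -9.14], [-177.46, 177.46]. Speed limits (degrees/s): [159.86, 159.86, 180, 180, 180, 180].

### API

Orientations are given as a 3x3 rotation matrix whose columns are the frame's x, y, z axes.
In Python, from station import r gives the robot as it stands.
- The arm moves only by the tool drive_tool, never from a script. Its argument "steps" is one flat list of numbers, 7 for each row, row after row: the turn, a rotation vector about the tool's x, y, z in rad, then the shift along the tool's x, y, z in m, then the opening, from 0 (shut) to 1 (fully open). A call has 1 to 10 rows; each row shifts and turns the commanded pose from where the row before left it, along the tool's axes as they then stand; what a row does not reach is not made up. A row lasts 1/12 s, in which the tool goes at most 41.7 mm and 7.16 degrees, less where a joint would pass 70% of its speed; a pose out of reach is approached as far as the arm can. A call is refused whole if a number of a shift passes 0.0417 or a number of a turn 0.125, either way. A call with a gripper value outside its range is refused whole. The fingers move at their own pace and stop on an object; the grip force is fixed at half the most. Time passes only in rows, so rows that do not move let the fingers close. It gives the time, the measured TCP pose, the force, the opening and the grip force at its end, in the units of the state.
- r.sense(): the state, without advancing time (a new reading comes with each control period).
- r.capture(name): name is "scene" or "top" or "wrist"; returns the picture (420x560x3 uint8, blue, green, red); there is no depth.
- r.camera_params(name): a dict with "camera_matrix" (3x3 intrinsics, pixels), "extrinsics" (4x4, takes a point from world to camera coordinates). Camera axes: x right, y down, z forward; pixel columns grow to the right and rows downward; lengths in m; the calibration is good to about 2 mm. A picture is of the moment at which its call begins: read the wrist's pose just before it. camera_params takes no time and is no camera call; for the wrist camera it gives the pose at the moment of the call.
- r.finish_job(): hands the job in; it is judged then, once.
The state is a dict: "time_s": time; "joints": joint angles; "joint_velocities": joint speeds; "effort": joint torques, N m; "tcp_pos": TCP position; "ee_rot": TCP orientation; "wrist_force": force on the tool from outside, world axes, zero at the start; "moment": the same for the moment, N m; "gripper_width": opening from 0.0 (shut) to 1.0 (fully open); "gripper_force": force on a finger pad.
Only numpy, scipy, OpenCV 4.12 (cv2) and the standard library are available. Lean on these libraries where they do the work, as an engineer would, in place of code of your own. Each camera call takes 0.05 s, during which the arm holds its last target. There are 200 camera calls.

## Working session

There is one attempt and no reset: what is moved stays moved. The work goes in short steps, Python scripts to look and compute and a tool call to move; the robot and the scene stay as the last step left them, time stands still between calls to the robot, and variables do not carry over. Pictures are saved under pics/ and viewed, at most 14 in all, crops included, and the job is handed in when it is done.

Besides the shell and the picture viewer there is one more tool, called after ">>>" in YAML: its name, and indented under it one key for each argument. drive_tool: Moves the arm, as the interface text tells. Its arguments: {"type":"object","properties":{"steps":{"type":"array"}},"required":["steps"]}

```bash
ls; mkdir -p pics; python3 - <<'E'
from station import r
import cv2,numpy as np
s=r.sense();print(s['time_s'],s['tcp_pos'],s['ee_rot'],s['gripper_width'])
for n in("scene","top"):
    cv2.imwrite(f"pics/{n}0.png",cv2.resize(r.capture(n),(800,600)))
    print(n,{k:np.round(v,4).tolist() for k,v in r.camera_params(n).items()})
E
```

```text
pics
0.0 [0.27203458 0.56207932 0.24045553] [[ 9.00020872e-01 -4.35845882e-01 -8.92955717e-04]
 [-4.35846790e-01 -9.00018631e-01 -2.00981487e-03]
 [ 7.22927532e-05  2.19806722e-03 -9.99997582e-01]] 1.0015826740824985
scene {'camera_matrix': [[418.8614, 0.0, 281.7268], [0.0, 418.8614, 207.4141], [0.0, 0.0, 1.0]], 'extrinsics': [[-0.6416, 0.767, -0.0098, 0.356], [0.5415, 0.4439, -0.7139, -0.2346], [-0.5432, -0.4634, -0.7001, 1.6149], [0.0, 0.0, 0.0, 1.0]]}
top {'camera_matrix': [[401.3455, 0.0, 286.2417], [0.0, 401.3455, 209.4209], [0.0, 0.0, 1.0]], 'extrinsics': [[0.0009, -1.0, -0.0026, -0.0107], [-0.9929, -0.0005, -0.1188, 0.5574], [0.1188, 0.0026, -0.9929, 1.2272], [0.0, 0.0, 0.0, 1.0]]}
```

View pics/top0.png

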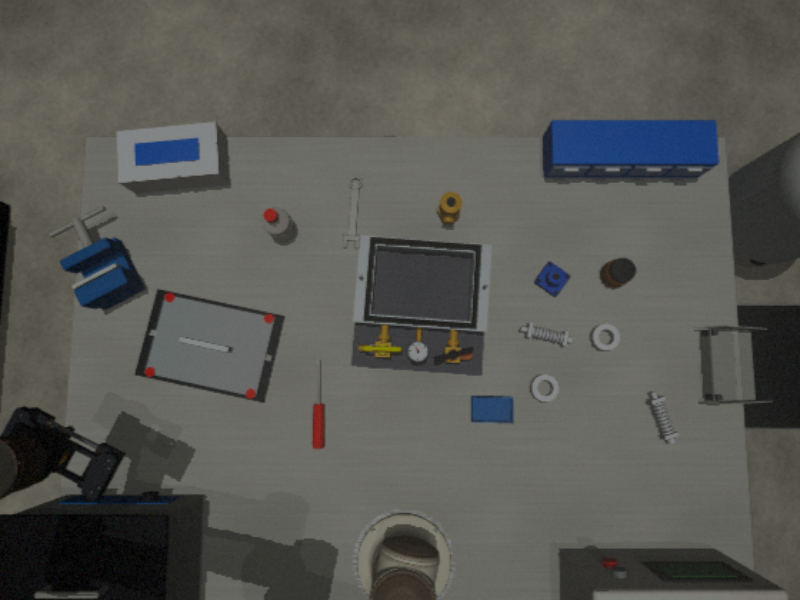

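View pics/scene0.png

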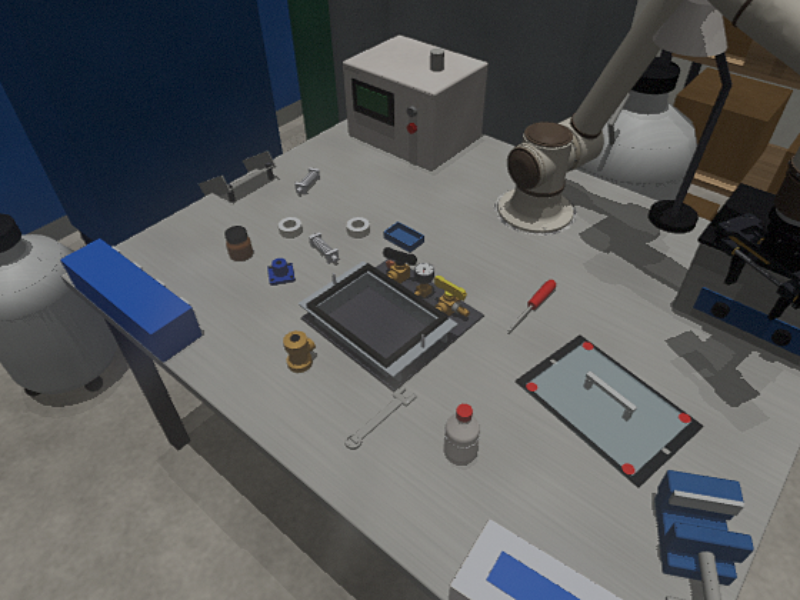

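```bash
cat > h.py <<'E'
from station import r
import cv2,numpy as np
def px2w(n,uv,z,P=None):
    P=P or r.camera_params(n);K=np.array(P['camera_matrix']);E=np.array(P['extrinsics'])
    d=E[:3,:3].T@np.linalg.solve(K,[uv[0],uv[1],1]);c=-E[:3,:3].T@E[:3,3]
    return c+d*(z-c[2])/d[2]
def w2px(n,p,P=None):
    P=P or r.camera_params(n);E=np.array(P['extrinsics']);q=np.array(P['camera_matrix'])@(E[:3,:3]@np.array(p)+E[:3,3]);return q[:2]/q[2]
def st():
    s=r.sense();R=np.array(s['ee_rot']);yaw=np.degrees(np.arctan2(R[1,0],R[0,0]))
    print('t%.2f'%s['time_s'],'tcp',np.round(s['tcp_pos'],4),'yaw%.2f'%yaw,'F',np.round(s['wrist_force'],1),'w%.3f gf%.1f'%(s['gripper_width'],s['gripper_force']));return s,R
def go(p,yaw=None):
    "tool-frame turn about z and shift (after the turn) to reach p,yaw"
    s,R=st();y0=np.degrees(np.arctan2(R[1,0],R[0,0]));
    yaw=y0 if yaw is None else yaw
    a=np.radians(yaw);X=np.array([[np.cos(a),np.sin(a),0],[np.sin(a),-np.cos(a),0],[0,0,-1]])
    d=np.array(p)-s['tcp_pos']
    print('turn z %.4f rad'%-np.radians((yaw-y0+180)%360-180),'shift after turn',np.round(X.T@d,4),'before',np.round(R.T@d,4))
E
python3 - <<'E'
from h import *
k=1/1.42857
A=lambda u,v,z:np.round(px2w('top',(u*k,v*k),z),3)[:2]
for n,u,v,z in [('bonnet',552,279,.02),('stemL',546,335,.016),('stemR',662,418,.016),('seatA',605,337,.024),('seatB',544,388,.024),('gauge',418,351,.078),('dowL',362,277,.06),('dowR',485,287,.06),('yel',381,349,.084),('blk',455,355,.084),('lidh',205,345,.046),('fl1',360,237,.05),('fl2',491,246,.05),('fl3',487,331,.05),('fl4',354,325,.05),('driver tip',321,362,.01),('lidc',150,372,.006),('lidc',169,297,.006),('lidc',268,319,.006),('lidc',250,394,.006),('brass',450,205,.05),('jar',618,272,.07),('tray',492,409,.02),('bottle',278,222,.1)]:print(n,A(u,v,z))
i=r.capture('top');cv2.imwrite('pics/p1.png',cv2.resize(i[175:325,330:490],(800,750),interpolation=cv2.INTER_CUBIC)[:600])
cv2.imwrite('pics/p1.png',cv2.resize(i[170:320,335:495],(640,600),interpolation=cv2.INTER_CUBIC))
E
```

```text
bonnet [ 0.604 -0.329]
stemL [ 0.48  -0.313]
stemR [ 0.3  -0.56]
seatA [ 0.475 -0.441]
seatB [ 0.364 -0.304]
gauge [ 0.443 -0.03 ]
dowL [0.602 0.091]
dowR [ 0.581 -0.174]
yel [0.446 0.048]
blk [ 0.434 -0.107]
lidh [0.456 0.429]
fl1 [0.693 0.097]
fl2 [ 0.673 -0.19 ]
fl3 [ 0.486 -0.179]
fl4 [0.499 0.108]
driver tip [0.42  0.184]
lidc [0.398 0.563]
lidc [0.565 0.529]
lidc [0.516 0.305]
lidc [0.35 0.34]
brass [ 0.765 -0.101]
jar [ 0.612 -0.459]
tray [ 0.319 -0.191]
bottle [0.714 0.267]
```

View pics/p1.png

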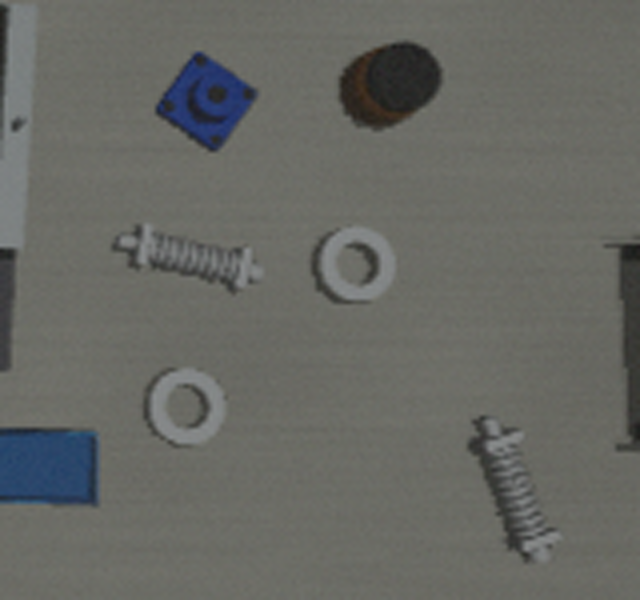

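The two stem look-alikes are in the crop at (190,257) and (515,488), which is top0 (546,335) and (662,418). The first has y = -0.31 and the second y = -0.56, so the first is farther to the robot's left and is the one meant. Also there: the bonnet at (207,100) and the seats at (355,263) and (186,406). The box is at about (0.589, -0.041), yaw about -4.2°. I'll move over the box and look from the wrist.

>>> drive_tool:
  steps: [0,0,-0.094,0,0,0,1,0,0,-0.094,0,0,0,1,0,0,-0.094,0,0,0,1,0,0,-0.094,0,0,0,1,0,0,0,0.014,0.037,-0.006,1,0,0,0,0.014,0.037,-0.006,1,0,0,0,0.014,0.037,-0.006,1,0,0,0,0.014,0.037,-0.006,1,0,0,0,0.014,0.037,-0.006,1,0,0,0,0.014,0.037,-0.006,1]

```text
time_s: 0.98
tcp_pos: [0.3394, 0.3329, 0.2776]
ee_rot: [[0.997, -0.074, -0.0], [-0.074, -0.997, -0.0], [-0.0, 0.0, -1.0]]
wrist_force: [0.7, -0.1, 0.3]
gripper_width: 0.999
gripper_force: 0.0
```

>>> drive_tool:
  steps: [0,0,0,0.014,0.037,-0.006,1,0,0,0,0.014,0.037,-0.006,1,0,0,0,0.014,0.037,-0.006,1,0,0,0,0.014,0.037,-0.006,1,0,0,0,0.014,0.037,-0.006,1,0,0,0,0.014,0.037,-0.006,1,0,0,0,0.014,0.037,-0.006,1,0,0,0,0.014,0.037,-0.006,1,0,0,0,0.014,0.037,-0.006,1,0,0,0,0.014,0.037,-0.006,1]

```text
time_s: 1.82
tcp_pos: [0.4512, -0.0465, 0.3379]
ee_rot: [[0.997, -0.075, 0.0], [-0.075, -0.997, 0.0], [0.0, -0.0, -1.0]]
wrist_force: [1.0, -0.2, -0.1]
gripper_width: 1.001
gripper_force: 0.0
```

```bash
python3 - <<'E'
from h import *
import json
s,R=st();P=r.camera_params('wrist');i=r.capture('wrist')
json.dump({k:np.array(v).tolist() for k,v in P.items()},open('w1.json','w'))
cv2.imwrite('pics/w1.png',cv2.resize(i,(800,600)))
E=np.array(P['extrinsics']);print('cam pos',-E[:3,:3].T@E[:3,3],'dir',E[2,:3],P['camera_matrix'])
E
```

```text
t1.82 tcp [ 0.4512 -0.0465  0.3379] yaw-4.28 F [ 1.  -0.2 -0.1] w1.001 gf0.0
cam pos [ 0.52111083 -0.05038593  0.48211711] dir [-0.2534817   0.01979039 -0.96713772] [[297.47585815   0.         281.39928818]
 [  0.         297.47585815 208.36895046]
 [  0.           0.           1.        ]]
```

View pics/w1.png

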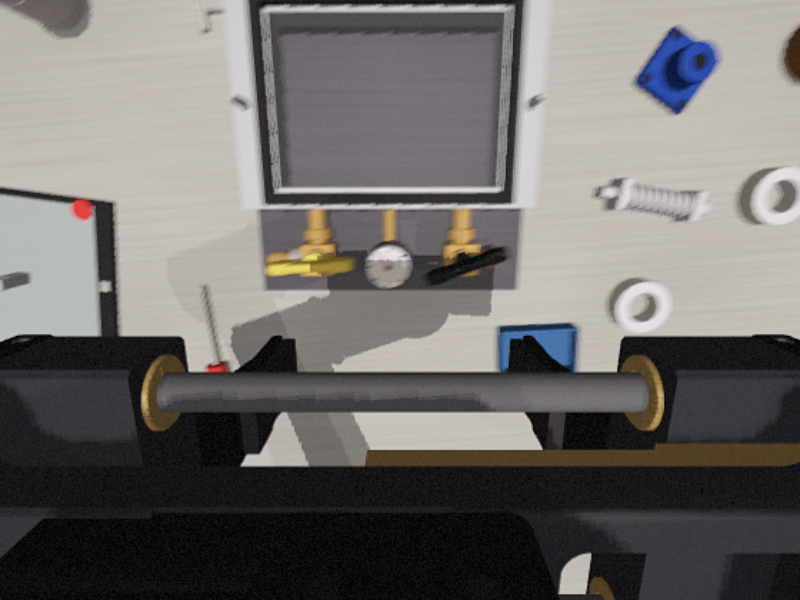

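The wrist view shows the box with its dowel tips at about (232,97) and (541,95), the gauge at (388,265), the yellow key around (310,266), and the black key (468,264), which is slightly turned. The parts are the stem (655,200), seats (641,306) and (780,195), and the bonnet flange (680,70).

```bash
python3 - <<'E'
from h import *
import json
P=json.load(open('w1.json'));k=.7
A=lambda u,v,z:px2w('wrist',(u*k,v*k),z,P)[:2]
for n,u,v,z in [('dL',232,97,.082),('dR',541,95,.082),('fL',245,208,.05),('fR',538,208,.05),('gauge',388,265,.078),('yel tip1',268,270,.084),('yel tip2',354,262,.084),('blk1',432,280,.084),('blk2',505,250,.084),('stem e1',600,193,.016),('stem e2',710,207,.016),('seatB',641,304,.024),('seatA',779,195,.024),('bon L',638,82,.012),('bon T',679,28,.012),('bon B',678,112,.012),('neck',700,60,.042)]:print(n,np.round(A(u,v,z),4))
dL=A(232,97,.082);dR=A(541,95,.082);d=dL-dR;print('box c',(dL+dR)/2,np.hypot(*d),'yaw',np.degrees(np.arctan2(-d[0],d[1])))
E
```

```text
dL [0.6064 0.0914]
dR [ 0.5881 -0.1755]
fL [0.5115 0.1076]
fR [ 0.4899 -0.1834]
gauge [ 0.4487 -0.0311]
yel tip1 [0.4534 0.083 ]
yel tip2 [0.455  0.0005]
blk1 [ 0.4321 -0.0722]
blk2 [ 0.4559 -0.1423]
stem e1 [ 0.4983 -0.2596]
stem e2 [ 0.4749 -0.3779]
seatB [ 0.374 -0.307]
seatA [ 0.4828 -0.443 ]
bon L [ 0.6046 -0.2948]
bon T [ 0.6503 -0.3317]
bon B [ 0.5733 -0.3376]
neck [ 0.6139 -0.3356]
box c [ 0.59723496 -0.04207177] 0.26748893393373885 yaw -3.917894959904613
```

>>> drive_tool:
  steps: [0,0,0.121,0,0,0.012,1,0,0,0.121,0,0,0.012,1,0,0,0.121,0,0,0.012,1,0,0,0.121,0,0,0.012,1,0,0,0.121,0,0,0.012,1,0,0,0.121,0,0,0.012,1,0,0,0.121,0,0,0.012,1,0,0,0.121,0,0,0.012,1,0,0,0.121,0,0,0.012,1,0,0,0.121,0,0,0.012,1]

```text
time_s: 2.7
tcp_pos: [0.4511, -0.0445, 0.2168]
ee_rot: [[0.276, -0.961, -0.0], [-0.961, -0.276, 0.0], [-0.0, 0.0, -1.0]]
wrist_force: [0.4, 0.2, -0.4]
gripper_width: 1.001
gripper_force: 0.0
```

>>> drive_tool:
  steps: [0,0,0.121,0,0,0.012,1,0,0,0.121,0,0,0.012,1,0,0,0.121,0,0,0.012,1,0,0,0.121,0,0,0.012,1,0,0,0,0.04,-0.013,0,1,0,0,0,0.04,-0.014,0,1,0,0,0,0.04,-0.014,0,1,0,0,0,0.04,-0.014,0,1,0,0,0,0.04,-0.013,0,1,0,0,0,0.03,-0.01,0,1]

```text
time_s: 3.53
tcp_pos: [0.4822, -0.2852, 0.1692]
ee_rot: [[-0.198, -0.98, -0.0], [-0.98, 0.198, -0.0], [0.0, 0.0, -1.0]]
wrist_force: [0.7, 0.4, -0.4]
gripper_width: 1.004
gripper_force: 0.0
```

```bash
python3 - <<'E'
from h import *
import json
s,R=st();P=r.camera_params('wrist');i=r.capture('wrist')
json.dump({k:np.array(v).tolist() for k,v in P.items()},open('w2.json','w'))
cv2.imwrite('pics/w2.png',cv2.resize(i,(800,600)))
go((.4866,-.3187,.029),-101.2);print(w2px('wrist',(.4866,-.3187,.016),P)/.7, r.sense()['joints'])
E
```

```text
t3.53 tcp [ 0.4822 -0.2852  0.1692] yaw-101.41 F [ 0.7  0.4 -0.4] w1.004 gf0.0
t3.58 tcp [ 0.4831 -0.289   0.169 ] yaw-101.58 F [ 3.3 -3.6  0.8] w0.998 gf0.0
turn z -0.0066 rad shift after turn [ 0.0285 -0.0092  0.14  ] before [ 0.0281 -0.0092  0.1401]
[386.91135067 238.7726412 ] [-14.33386215  19.63914258 -14.46206616   0.14444667 -55.84111786
   2.67698271]
```

View pics/w2.png

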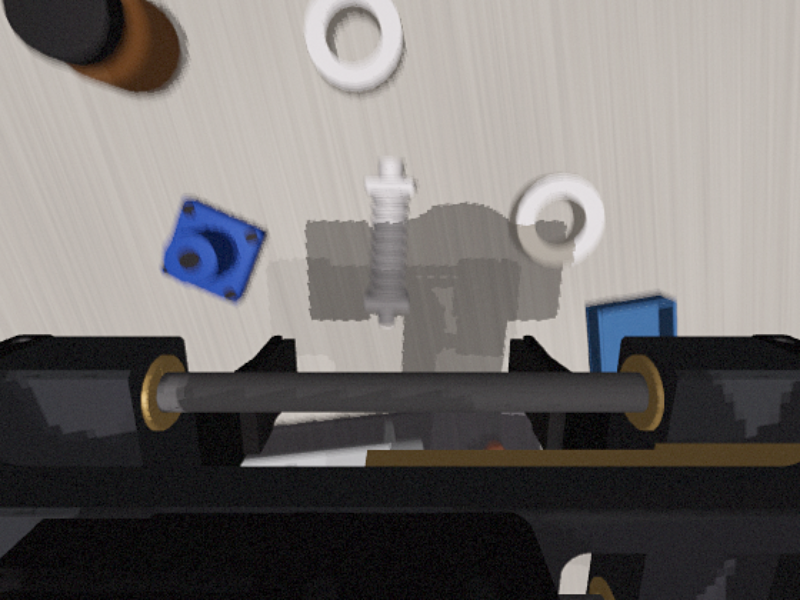

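The stem is centred at (388,240) under the fingers' line, its axis lined up with tool x, as predicted. I'll take it.

>>> drive_tool:
  steps: [0,0,0,0.028,-0.009,0,1,0,0,0,0,0,0.03,1,0,0,0,0,0,0.04,1,0,0,0,0,0,0.04,1,0,0,0,0,0,0.02,1,0,0,0,0,0,0.01,1,0,0,0,0,0,0,0.9,0,0,0,0,0,0,0,0,0,0,0,0,0,0,0,0,0,0,0,0,0]

```text
time_s: 4.42
tcp_pos: [0.487, -0.3121, 0.0316]
ee_rot: [[-0.196, -0.981, 0.004], [-0.981, 0.196, -0.001], [0.001, -0.004, -1.0]]
wrist_force: [-0.2, 0.4, -0.4]
gripper_width: 0.786
gripper_force: 0.0
```

>>> drive_tool:
  steps: [0,0,0,0,0,0,0,0,0,0,0,0,0,0,0,0,0,0,0,0,0,0,0,0,0,0,0,0,0,0,0,0,0,-0.03,0,0,0,0,0,0,-0.04,0,0,0,0,0,0,-0.04,0,0,0,0,0,0,-0.03,0]

```text
time_s: 5.08
tcp_pos: [0.4862, -0.3122, 0.173]
ee_rot: [[-0.196, -0.981, 0.003], [-0.981, 0.196, -0.002], [0.001, -0.003, -1.0]]
wrist_force: [1.4, -1.1, -0.5]
gripper_width: 0.171
gripper_force: 0.0
```

```bash
cat >> h.py <<'E'
bc=np.array([.597,-.0425]);by=np.radians(-4.1)
def box(x,y): return bc+np.array([[np.cos(by),-np.sin(by)],[np.sin(by),np.cos(by)]])@[x,y]
E
python3 - <<'E'
from h import *
import json
P=json.load(open('w2.json'))
for n,u,v,z in [('seatB',558,219,.024),('seatA',355,40,.024)]:print(n,px2w('wrist',(u*.7,v*.7),z,P))
p=box(-.036,0);go((p[0],p[1],.169),-94.1)
E
```

```text
seatB [ 0.37076706 -0.30985952  0.024     ]
seatA [ 0.48029514 -0.44124134  0.024     ]
t5.08 tcp [ 0.4862 -0.3122  0.173 ] yaw-101.31 F [ 1.4 -1.1 -0.5] w0.171 gf0.0
turn z -0.1259 rad shift after turn [-0.2769 -0.0552  0.004 ] before [-0.2816 -0.02    0.0038]
```

The fingers close at about 0.93/s, so I lifted too soon. The opening was still 42 mm at that point, so the stem wasn't touched. Going again.

>>> drive_tool:
  steps: [0,0,0,0.003,0,0,0.7,0,0,0,0.003,0,0,0.7,0,0,0,0,0,0,0.7,0,0,0,0,0,0,0.7,0,0,0,0,0,0.02,0.7,0,0,0,0,0,0.03,0.7,0,0,0,0,0,0.03,0.7,0,0,0,0,0,0.03,0.7,0,0,0,0,0,0.02,0.7,0,0,0,0,0,0.013,0.7]

```text
time_s: 5.92
tcp_pos: [0.4816, -0.3166, 0.022]
ee_rot: [[-0.197, -0.98, -0.008], [-0.98, 0.197, 0.003], [-0.001, 0.008, -1.0]]
wrist_force: [-0.2, 0.4, 0.1]
gripper_width: 0.693
gripper_force: 0.0
```

>>> drive_tool:
  steps: [0,0,0,0,0,0,0,0,0,0,0,0,0,0,0,0,0,0,0,0,0,0,0,0,0,0,0,0,0,0,0,0,0,0,0,0,0,0,0,0,0,0,0,0,0,0,0,0,0,0,0,0,0,0,0,0,0,0,0,0,0,0,0,0,0,0,0,0,0,0]

```text
time_s: 6.75
tcp_pos: [0.4848, -0.3177, 0.0274]
ee_rot: [[-0.197, -0.98, 0.001], [-0.98, 0.197, -0.001], [0.0, -0.001, -1.0]]
wrist_force: [-1.2, -0.5, 5.7]
gripper_width: 0.292
gripper_force: 29.8
```

>>> drive_tool:
  steps: [0,0,0,0,0,-0.03,0,0,0,0,0,0,-0.04,0,0,0,0,0,0,-0.04,0,0,0,-0.063,0,0,-0.02,0,0,0,-0.063,0,0,-0.013,0,0,0,0,-0.036,-0.007,0,0,0,0,0,-0.036,-0.007,0,0,0,0,0,-0.036,-0.007,0,0,0,0,0,-0.036,-0.007,0,0,0,0,0,-0.036,-0.007,0,0]

```text
time_s: 7.58
tcp_pos: [0.5317, -0.1389, 0.1689]
ee_rot: [[-0.073, -0.997, -0.001], [-0.997, 0.073, 0.0], [-0.0, 0.001, -1.0]]
wrist_force: [1.8, 0.6, -1.4]
gripper_width: 0.286
gripper_force: 29.8
```

>>> drive_tool:
  steps: [0,0,0,-0.036,-0.007,0,0,0,0,0,-0.036,-0.007,0,0,0,0,0,-0.031,-0.007,0,0,0,0,0,0,0,0,0,0,0,0,0,0,0,0]

```text
time_s: 8.0
tcp_pos: [0.5604, -0.0376, 0.1686]
ee_rot: [[-0.069, -0.998, -0.002], [-0.998, 0.069, 0.0], [0.0, 0.002, -1.0]]
wrist_force: [0.4, -0.7, -1.6]
gripper_width: 0.283
gripper_force: 29.8
```

```bash
python3 - <<'E'
from h import *
p=box(-.036,0);go((p[0],p[1],.038),-94.1)
cv2.imwrite('pics/w3.png',cv2.resize(r.capture('wrist'),(800,600)))
E
```

```text
t8.00 tcp [ 0.5604 -0.0376  0.1686] yaw-93.96 F [ 0.4 -0.7 -1.6] w0.283 gf29.8
turn z 0.0025 rad shift after turn [ 0.0022 -0.0009  0.1306] before [ 0.0022 -0.0011  0.1306]
```

View pics/w3.png

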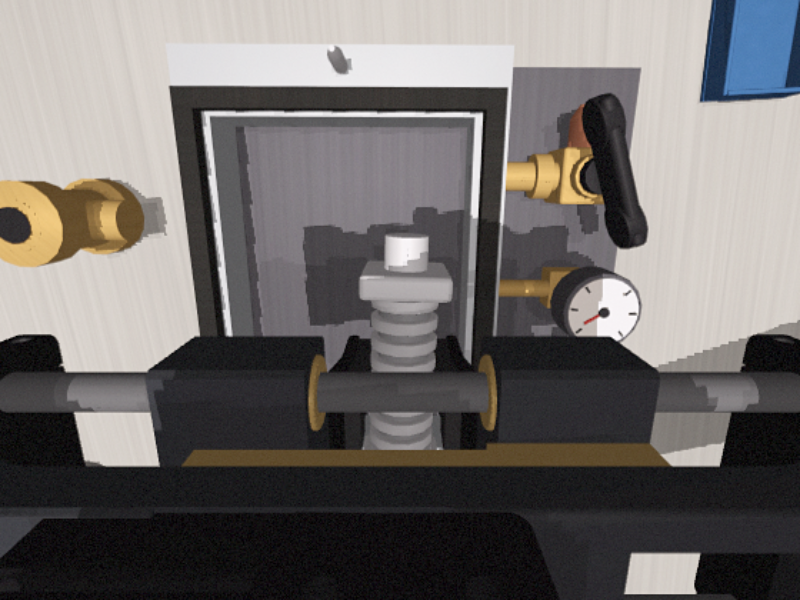

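The stem is held square over the box floor, clear of the gauge at (597,312). Lowering it.

>>> drive_tool:
  steps: [0,0,0,0.001,-0.001,0.03,0,0,0,0,0,0,0.04,0,0,0,0,0,0,0.03,0,0,0,0,0,0,0.02,0,0,0,0,0,0,0.012,0,0,0,0,0,0,0,0,0,0,0,0,0,0,0.5,0,0,0,0,0,0,0.5,0,0,0,0,0,0,0.5,0,0,0,0,0,0,0.5]

```text
time_s: 8.88
tcp_pos: [0.5624, -0.0405, 0.039]
ee_rot: [[-0.072, -0.997, 0.003], [-0.997, 0.072, 0.0], [-0.001, -0.003, -1.0]]
wrist_force: [-1.1, -0.4, -0.1]
gripper_width: 0.465
gripper_force: 0.0
```

>>> drive_tool:
  steps: [0,0,0,0,0,-0.03,0.5,0,0,0,0,0,-0.04,0.5,0,0,0,0,0,-0.04,0.5,0,0,-0.124,0,0,-0.02,0.8,0,0,-0.124,0,0,0,0.8,0,0,-0.124,0,0,0,0.8,0,0,-0.124,0,0,0,0.8,0,0,-0.124,0,0,0,0.8,0,0,-0.124,0,0,0,0.8,0,0,-0.124,0,0,0,0.9]

```text
time_s: 9.72
tcp_pos: [0.5616, -0.0403, 0.1686]
ee_rot: [[0.719, -0.695, 0.002], [-0.695, -0.719, 0.0], [0.001, -0.002, -1.0]]
wrist_force: [0.2, -0.5, -1.9]
gripper_width: 0.821
gripper_force: 0.0
```

>>> drive_tool:
  steps: [0,0,-0.124,0,0,0,1,0,0,-0.124,0,0,0,1,0,0,-0.124,0,0,0,1,0,0,-0.124,0,0,0,1,0,0,-0.124,0,0,0,1,0,0,-0.082,0,0,0,1,0,0,0,0,0,0,1]

```text
time_s: 10.3
tcp_pos: [0.5616, -0.0403, 0.1685]
ee_rot: [[0.997, -0.071, 0.002], [-0.071, -0.997, 0.0], [0.002, -0.0, -1.0]]
wrist_force: [0.8, -0.4, 0.2]
gripper_width: 1.002
gripper_force: 0.0
```

```bash
python3 - <<'E'
from h import *
go((.3724,-.3085,.169),-4.1);go((.4815,-.442,.169),-4.1)
E
```

```text
t10.30 tcp [ 0.5616 -0.0403  0.1685] yaw-4.08 F [ 0.8 -0.4  0.2] w1.002 gf0.0
turn z 0.0003 rad shift after turn [-0.1696  0.281  -0.0005] before [-0.1696  0.281  -0.0009]
t10.30 tcp [ 0.5616 -0.0403  0.1685] yaw-4.08 F [ 0.8 -0.4  0.2] w1.002 gf0.0
turn z 0.0003 rad shift after turn [-0.0512  0.4064 -0.0005] before [-0.0513  0.4064 -0.0008]
```

>>> drive_tool:
  steps: [0,0,0.122,0,0,0,1,0,0,0.122,0,0,0,1,0,0,0.122,0,0,0,1,0,0,0.122,0,0,0,1,0,0,0.122,0,0,0,1,0,0,0.122,0,0,0,1,0,0,0.122,0,0,0,1,0,0,0.122,0,0,0,1,0,0,0.122,0,0,0,1,0,0,0.122,0,0,0,1]

```text
time_s: 11.13
tcp_pos: [0.5616, -0.0404, 0.1682]
ee_rot: [[0.266, -0.964, 0.001], [-0.964, -0.266, 0.0], [0.0, -0.001, -1.0]]
wrist_force: [-0.3, 0.5, -1.0]
gripper_width: 1.003
gripper_force: 0.0
```

>>> drive_tool:
  steps: [0,0,0.122,0.035,0,0,1,0,0,0.122,0,0,0,1,0,0,0.107,0,0,0,1,0,0,0,0.035,0.024,0,1,0,0,0,0.035,0.024,0,1,0,0,0,0.033,0.024,0,1,0,0,0,0.033,0.024,0,1,0,0,0,0.033,0.024,0,1,0,0,0,0.033,0.024,0,1,0,0,0,0,0,0,1]

```text
time_s: 11.97
tcp_pos: [0.4092, -0.2669, 0.168]
ee_rot: [[-0.082, -0.997, -0.001], [-0.997, 0.082, 0.0], [-0.0, 0.001, -1.0]]
wrist_force: [0.4, -0.3, 0.1]
gripper_width: 1.0
gripper_force: 0.0
```

```bash
python3 - <<'E'
from h import *
import json
s,R=st();P=r.camera_params('wrist');i=r.capture('wrist')
json.dump({k:np.array(v).tolist() for k,v in P.items()},open('w4.json','w'))
cv2.imwrite('pics/w4.png',cv2.resize(i,(800,600)))
g=i.min(2)
for c in [(.3724,-.3085),(.4815,-.442)]:
    print(w2px('wrist',(*c,.024),P)/.7)
go((.3724,-.3085,.026),-94.1)
E
```

```text
t11.97 tcp [ 0.4092 -0.2669  0.168 ] yaw-94.70 F [ 0.4 -0.3  0.1] w1.000 gf0.0
[452.43930951 221.6878008 ]
[257.75866285  10.36681484]
t12.02 tcp [ 0.4114 -0.2658  0.1682] yaw-94.61 F [-0.5  0.8  0.9] w1.000 gf0.0
turn z -0.0089 rad shift after turn [0.0453 0.0358 0.1422] before [0.0457 0.0355 0.1422]
```

View pics/w4.png

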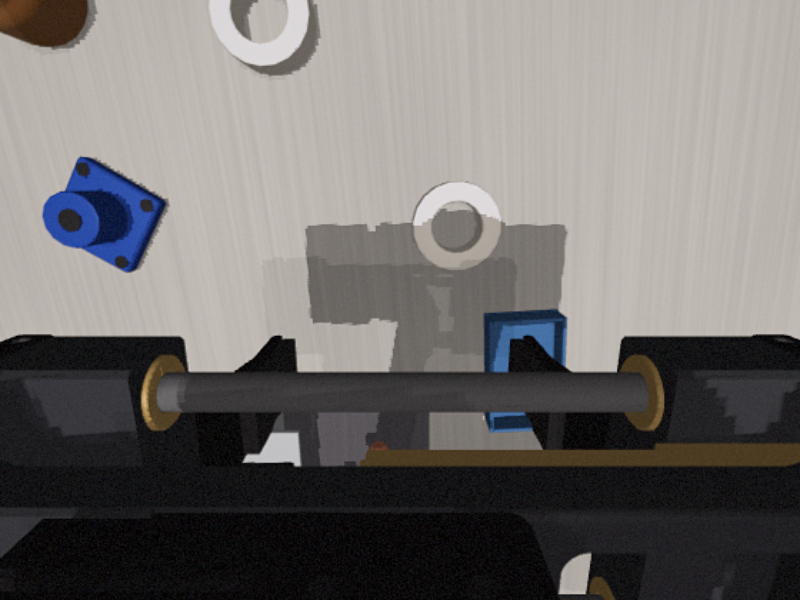

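```bash
python3 - <<'E'
from h import *
import json
P=json.load(open('w4.json'))
a=px2w('wrist',(456.5*.7,225.5*.7),.024,P);print(a,px2w('wrist',(262*.7,15*.7),.024,P))
for u,v in [(81,157),(167,204),(130,271)]: print('bon',px2w('wrist',(u*.7,v*.7),.012,P))
print('neck',px2w('wrist',(71,219),.042,P),px2w('wrist',(71*.7,219*.7),.042,P))
go((a[0],a[1],.026),-94.1)
E
```

```text
[ 0.36981163 -0.30575207  0.024     ] [ 0.47938645 -0.43939542  0.024     ]
bon [ 0.61737067 -0.37057392  0.012     ]
bon [ 0.56672989 -0.3355031   0.012     ]
bon [ 0.60361375 -0.2913458   0.012     ]
neck [ 0.60947578 -0.2694488   0.042     ] [ 0.61243082 -0.33126016  0.042     ]
t12.02 tcp [ 0.4114 -0.2658  0.1682] yaw-94.61 F [-0.5  0.8  0.9] w1.000 gf0.0
turn z -0.0089 rad shift after turn [0.0428 0.0386 0.1422] before [0.0431 0.0383 0.1422]
```

>>> drive_tool:
  steps: [0,0,0,0.021,0.019,0,1,0,0,0,0.021,0.019,0.01,1,0,0,0,0,0,0.04,1,0,0,0,0,0,0.04,1,0,0,0,0,0,0.03,1,0,0,0,0,0,0.02,1,0,0,0,0,0,0.002,1,0,0,0,0,0,0,1,0,0,0,0,0,0,0.4,0,0,0,0,0,0,0.4]

```text
time_s: 12.85
tcp_pos: [0.3745, -0.3033, 0.0273]
ee_rot: [[-0.072, -0.997, 0.004], [-0.997, 0.072, -0.002], [0.001, -0.004, -1.0]]
wrist_force: [0.5, 0.6, -0.1]
gripper_width: 0.92
gripper_force: 0.0
```

>>> drive_tool:
  steps: [0,0,0,0,0,0,0.4,0,0,0,0,0,0,0.4,0,0,0,0,0,0,0.4,0,0,0,0,0,0,0.4,0,0,0,0,0,0,0.4]

```text
time_s: 13.27
tcp_pos: [0.3724, -0.3029, 0.0263]
ee_rot: [[-0.073, -0.997, -0.001], [-0.997, 0.073, 0.0], [-0.0, 0.001, -1.0]]
wrist_force: [-2.1, 1.3, 5.8]
gripper_width: 0.682
gripper_force: 30.0
```

```bash
python3 - <<'E'
from h import *
p=box(.026,-.073);go((p[0],p[1],.17),-94.1)
E
```

```text
t13.27 tcp [ 0.3724 -0.3029  0.0263] yaw-94.17 F [-2.1  1.3  5.8] w0.682 gf30.0
turn z -0.0013 rad shift after turn [-0.2028 -0.2314 -0.1437] before [-0.2031 -0.2311 -0.1438]
```

>>> drive_tool:
  steps: [0,0,0,0,0,-0.03,0.4,0,0,0,0,0,-0.04,0.4,0,0,0,0,0,-0.04,0.4,0,0,0,0,0,-0.033,0.4,0,0,0,-0.0254,-0.0289,0,0.4,0,0,0,-0.0254,-0.0289,0,0.4,0,0,0,-0.0254,-0.0289,0,0.4,0,0,0,-0.0254,-0.0289,0,0.4,0,0,0,-0.0254,-0.0289,0,0.4,0,0,0,-0.0254,-0.0289,0,0.4]

```text
time_s: 14.1
tcp_pos: [0.558, -0.1622, 0.1685]
ee_rot: [[-0.073, -0.997, 0.001], [-0.997, 0.073, 0.0], [-0.0, -0.001, -1.0]]
wrist_force: [1.0, -0.8, -0.5]
gripper_width: 0.684
gripper_force: 30.0
```

>>> drive_tool:
  steps: [0,0,0,-0.0254,-0.0289,0,0.4,0,0,0,-0.0254,-0.0289,0,0.4,0,0,0,0,0,0,0.4,0,0,0,0,0,0,0.4]

```text
time_s: 14.43
tcp_pos: [0.6192, -0.1156, 0.1674]
ee_rot: [[-0.071, -0.997, -0.001], [-0.997, 0.071, 0.0], [-0.0, 0.001, -1.0]]
wrist_force: [-0.5, -0.3, -2.1]
gripper_width: 0.682
gripper_force: 30.0
```

```bash
python3 - <<'E'
from h import *
p=box(.026,-.073);go((p[0],p[1],.034),-94.1)
E
```

```text
t14.43 tcp [ 0.6192 -0.1156  0.1674] yaw-94.06 F [-0.5 -0.3 -2.1] w0.682 gf30.0
turn z 0.0007 rad shift after turn [0.0017 0.0014 0.1334] before [0.0017 0.0013 0.1334]
```

>>> drive_tool:
  steps: [0,0,0,0.001,0.001,0.03,0.4,0,0,0,0,0,0.04,0.4,0,0,0,0,0,0.035,0.4,0,0,0,0,0,0.02,0.4,0,0,0,0,0,0.009,0.4,0,0,0,0,0,0,0.4,0,0,0,0,0,0,0.8,0,0,0,0,0,0,0.8,0,0,0,0,0,0,0.8,0,0,0,0,0,-0.01,0.8]

```text
time_s: 15.27
tcp_pos: [0.6151, -0.1186, 0.0428]
ee_rot: [[-0.074, -0.997, -0.005], [-0.997, 0.074, 0.0], [0.0, 0.005, -1.0]]
wrist_force: [-0.7, -0.9, -0.7]
gripper_width: 0.784
gripper_force: 0.0
```

>>> drive_tool:
  steps: [0,0,0,0,0,-0.03,0.8,0,0,0,0,0,-0.04,0.8,0,0,0,0,0,-0.04,0.8,0,0,0,0,0,-0.015,1,0,0,0,0.038,0.014,0,1,0,0,0,0.038,0.014,0,1,0,0,0,0.038,0.014,0,1,0,0,0,0.038,0.014,0,1,0,0,0,0.038,0.014,0,1,0,0,0,0.038,0.014,0,1]

```text
time_s: 16.1
tcp_pos: [0.5155, -0.341, 0.1702]
ee_rot: [[-0.073, -0.997, 0.0], [-0.997, 0.073, -0.0], [0.0, -0.0, -1.0]]
wrist_force: [0.4, 0.6, -0.9]
gripper_width: 0.997
gripper_force: 0.0
```

>>> drive_tool:
  steps: [0,0,0,0.038,0.014,0,1,0,0,0,0.03,0.01,0,1,0,0,0,0,0,0,1,0,0,0,0,0,0,1]

```text
time_s: 16.43
tcp_pos: [0.4865, -0.4071, 0.1696]
ee_rot: [[-0.077, -0.997, -0.0], [-0.997, 0.077, 0.0], [-0.0, 0.0, -1.0]]
wrist_force: [-0.1, -0.3, -0.5]
gripper_width: 1.001
gripper_force: 0.0
```

```bash
cat >> h.py <<'E'
def ring(c,z=.024,rad=90):
    "centroid of the bright disc nearest the predicted spot c"
    P=r.camera_params('wrist');i=r.capture('wrist');u=w2px('wrist',(*c,z),P)
    g=cv2.GaussianBlur(i,(0,0),1).min(2);x,y=np.round(u).astype(int);x0=max(x-50,0);y0=max(y-50,0);q=g[y0:y+50,x0:x+50]
    h=cv2.HoughCircles(q,cv2.HOUGH_GRADIENT,1,40,param1=60,param2=12,minRadius=24,maxRadius=36)
    print('pred',u,'hough',None if h is None else [[round(float(a[0]+x0)),round(float(a[1]+y0)),round(float(a[2]))] for a in h[0][:3]])
    return i,P,None if h is None else px2w('wrist',(h[0][0][0]+x0,h[0][0][1]+y0),z,P)
E
python3 - <<'E'
from h import *
i,P,c=ring((.4795,-.4395));cv2.imwrite('pics/w5.png',i);print(c)
go((.4795,-.4395,.026),-94.1)
if c is not None: go((c[0],c[1],.026),-94.1)
E
```

```text
pred [286.69271352 167.12093532] hough [[284, 164, 30]]
[ 0.48143829 -0.4421907   0.024     ]
t16.48 tcp [ 0.4872 -0.4059  0.1696] yaw-94.28 F [ 0.6 -0.1  1. ] w1.000 gf0.0
turn z -0.0032 rad shift after turn [0.0341 0.0053 0.1436] before [0.0341 0.0052 0.1436]
t16.48 tcp [ 0.4872 -0.4059  0.1696] yaw-94.28 F [ 0.6 -0.1  1. ] w1.000 gf0.0
turn z -0.0032 rad shift after turn [0.0366 0.0032 0.1436] before [0.0366 0.0031 0.1436]
```

>>> drive_tool:
  steps: [0,0,0,0.018,0.002,0,1,0,0,0,0.018,0.002,0.01,1,0,0,0,0,0,0.04,1,0,0,0,0,0,0.04,1,0,0,0,0,0,0.03,1,0,0,0,0,0,0.02,1,0,0,0,0,0,0.003,1,0,0,0,0,0,0,1,0,0,0,0,0,0,0.4,0,0,0,0,0,0,0.4]

```text
time_s: 17.32
tcp_pos: [0.483, -0.4414, 0.029]
ee_rot: [[-0.072, -0.997, 0.004], [-0.997, 0.072, -0.002], [0.002, -0.004, -1.0]]
wrist_force: [-0.2, 0.2, 0.0]
gripper_width: 0.92
gripper_force: 0.0
```

>>> drive_tool:
  steps: [0,0,0,0,0,0,0.4,0,0,0,0,0,0,0.4,0,0,0,0,0,0,0.4,0,0,0,0,0,0,0.4,0,0,0,0,0,0,0.4,0,0,0,0,0,-0.03,0.4,0,0,0,0,0,-0.04,0.4,0,0,0,0,0,-0.04,0.4,0,0,0,0,0,-0.034,0.4,0,0,0,0,0,0,0.4]

```text
time_s: 18.15
tcp_pos: [0.4847, -0.444, 0.1796]
ee_rot: [[-0.072, -0.997, 0.013], [-0.997, 0.072, -0.01], [0.009, -0.014, -1.0]]
wrist_force: [1.8, 0.3, 0.5]
gripper_width: 0.688
gripper_force: 30.0
```

```bash
python3 - <<'E'
from h import *
p=box(.026,0);go((p[0],p[1],.17),-94.1)
E
```

```text
t18.15 tcp [ 0.4847 -0.444   0.1796] yaw-94.11 F [1.8 0.3 0.5] w0.688 gf30.0
turn z -0.0002 rad shift after turn [-0.4085 -0.1093  0.0096] before [-0.4085 -0.1091  0.0073]
```

>>> drive_tool:
  steps: [0,0,0,-0.0372,-0.0099,0,0.4,0,0,0,-0.0372,-0.0099,0,0.4,0,0,0,-0.0372,-0.0099,0,0.4,0,0,0,-0.0372,-0.0099,0,0.4,0,0,0,-0.0372,-0.0099,0,0.4,0,0,0,-0.0372,-0.0099,0,0.4,0,0,0,-0.0372,-0.0099,0,0.4,0,0,0,-0.0372,-0.0099,0,0.4,0,0,0,-0.0372,-0.0099,0,0.4,0,0,0,-0.0372,-0.0099,0,0.4]

```text
time_s: 18.98
tcp_pos: [0.6071, -0.0753, 0.1699]
ee_rot: [[-0.073, -0.997, -0.0], [-0.997, 0.073, 0.0], [-0.0, 0.0, -1.0]]
wrist_force: [0.3, 0.1, -1.3]
gripper_width: 0.685
gripper_force: 30.0
```

>>> drive_tool:
  steps: [0,0,0,-0.0372,-0.0099,0,0.4,0,0,0,0,0,0,0.4,0,0,0,0,0,0,0.4,0,0,0,0,0,0,0.4]

```text
time_s: 19.32
tcp_pos: [0.6192, -0.0408, 0.1698]
ee_rot: [[-0.073, -0.997, -0.001], [-0.997, 0.073, -0.0], [0.0, 0.001, -1.0]]
wrist_force: [-0.9, 0.2, -0.7]
gripper_width: 0.691
gripper_force: 30.0
```

```bash
python3 - <<'E'
from h import *
p=box(.026,0);go((p[0],p[1],.034),-94.1)
cv2.imwrite('pics/w6.png',cv2.resize(r.capture('wrist'),(800,600)))
E
```

```text
t19.32 tcp [ 0.6192 -0.0408  0.1698] yaw-94.16 F [-0.9  0.2 -0.7] w0.691 gf30.0
turn z -0.0011 rad shift after turn [ 0.0033 -0.004   0.1358] before [ 0.0033 -0.0042  0.1358]
```

View pics/w6.png

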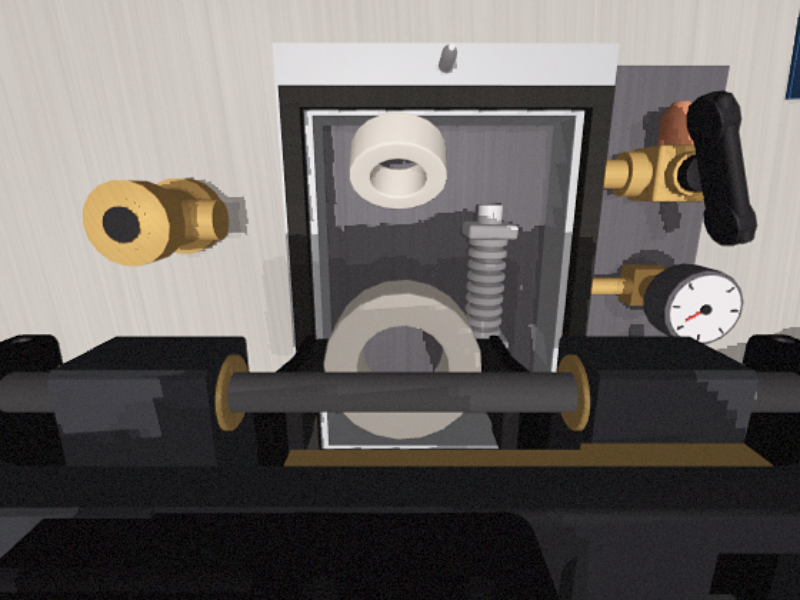

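```bash
python3 - <<'E'
from h import *
c,s=np.cos(by),np.sin(by)
for n,u,v,z in [('stem L',469,280,.022),('stem R',506,280,.022),('seat',398,158,.03),('dowel',448,50,.082),('collarL',463,235,.03),('wall',585,200,.05)]:
    p=px2w('wrist',(u*.7,v*.7),z)[:2]-bc;print(n,c*p[0]+s*p[1],-s*p[0]+c*p[1])
E
```

```text
stem L -0.024692345754689617 -0.0010474126137745227
stem R -0.050724374508378474 -0.0009939376404088083
seat 0.02484678675066162 -0.08230691853970788
dowel -0.00022618274604102422 -0.12947972299202437
collarL -0.01821937786301895 -0.03345648742351162
wall -0.08859403820814439 -0.056682582590593555
```

>>> drive_tool:
  steps: [0,0,0,0.003,-0.004,0.03,0.4,0,0,0,0,0,0.04,0.4,0,0,0,0,0,0.035,0.4,0,0,0,0,0,0.02,0.4,0,0,0,0,0,0.01,0.4,0,0,0,0,0,0,0.4,0,0,0,0,0,0,0.76,0,0,0,0,0,0,0.76,0,0,0,0,0,0,0.76,0,0,0,0,0,-0.01,0.76]

```text
time_s: 20.2
tcp_pos: [0.6225, -0.0445, 0.0449]
ee_rot: [[-0.074, -0.997, -0.002], [-0.997, 0.074, -0.0], [0.0, 0.002, -1.0]]
wrist_force: [-0.3, 0.1, 0.6]
gripper_width: 0.754
gripper_force: 0.0
```

>>> drive_tool:
  steps: [0,0,0,0,0,-0.03,0.76,0,0,0,0,0,-0.04,0.76,0,0,0,0,0,-0.04,0.76,0,0,0.115,0,0,-0.015,0.76,0,0,0.115,0,0,0,0.76,0,0,0.115,0,0,0,0.76,0,0,0.115,0,0,0,0.76,0,0,0.115,0,0,0,0.76,0,0,0,0,0,0,0.76]

```text
time_s: 20.95
tcp_pos: [0.6236, -0.0442, 0.1721]
ee_rot: [[-0.605, -0.796, 0.002], [-0.796, 0.605, 0.0], [-0.001, -0.001, -1.0]]
wrist_force: [0.2, 0.3, -0.2]
gripper_width: 0.764
gripper_force: 0.0
```

```bash
python3 - <<'E'
from h import *
go((.611,-.331,.17),-127)
E
```

```text
t20.95 tcp [ 0.6236 -0.0442  0.1721] yaw-127.24 F [ 0.2  0.3 -0.2] w0.764 gf0.0
turn z -0.0041 rad shift after turn [ 0.2366 -0.1626  0.0021] before [ 0.236  -0.1635  0.002 ]
```

>>> drive_tool:
  steps: [0,0,0,0.03,-0.0233,0,0.76,0,0,0,0.03,-0.0233,0,0.76,0,0,0,0.03,-0.0233,0,0.76,0,0,0,0.03,-0.0233,0,0.76,0,0,0,0.03,-0.0233,0,0.76,0,0,0,0.03,-0.0233,0,0.76,0,0,0,0.03,-0.0233,0,0.76,0,0,0,0,0,0,0.76,0,0,0,0,0,0,0.76]

```text
time_s: 21.7
tcp_pos: [0.6261, -0.3123, 0.1707]
ee_rot: [[-0.605, -0.797, 0.0], [-0.797, 0.605, -0.0], [-0.0, -0.0, -1.0]]
wrist_force: [-0.4, 0.8, 0.2]
gripper_width: 0.758
gripper_force: 0.0
```

```bash
python3 - <<'E'
from h import *
P=r.camera_params('wrist');i=r.capture('wrist');h=cv2.cvtColor(i,cv2.COLOR_BGR2HSV)
m=cv2.inRange(h,(105,150,30),(130,255,255));n,l,s,c=cv2.connectedComponentsWithStats(m)
for k in np.argsort(-s[1:,4])[:3]+1: print(s[k],c[k])
print('pred flange c',w2px('wrist',(.611,-.331,.012),P),[w2px('wrist',(.611+a*np.cos(t)*.0424,-.331+a*np.sin(t)*.0424,.012),P).round() for a in(1,-1) for t in (np.radians(8),np.radians(98))])
cv2.imwrite('pics/w7.png',cv2.resize(i[100:300,150:420],(800,593)));go((.611,-.331,.035),-127)
E
```

```text
[ 251  145   59   58 2869] [280.83931684 173.30324155]
[   0  178   62   68 1092] [ 27.31135531 214.36904762]
[552  85   8  21  61] [556.6557377   93.32786885]
pred flange c [281.8499237  174.19182705] [array([253., 203.]), array([311., 203.]), array([312., 144.]), array([252., 144.])]
t21.75 tcp [ 0.6263 -0.3108  0.1708] yaw-127.11 F [-0.4 -0.5 -0.3] w0.762 gf0.0
turn z -0.0019 rad shift after turn [2.540e-02 1.000e-04 1.358e-01] before [2.540e-02 1.000e-04 1.358e-01]
```

View pics/w7.png

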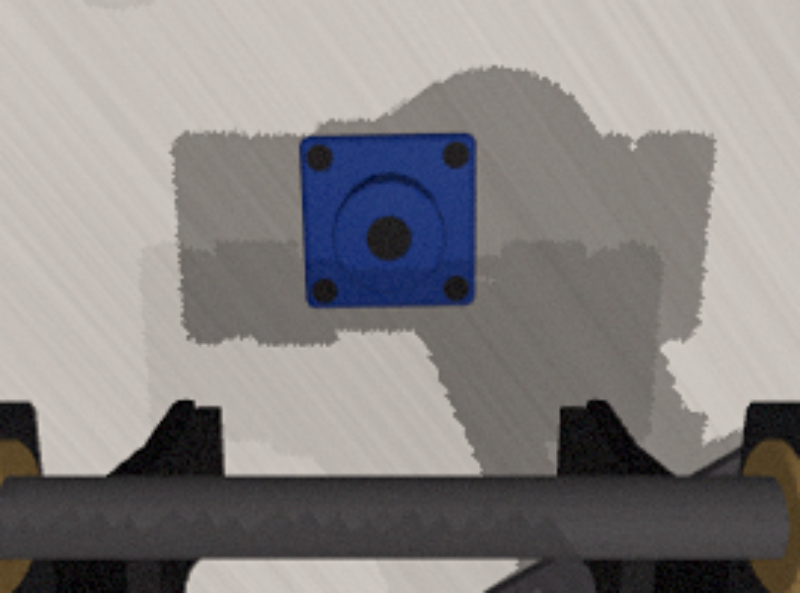

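The bonnet at crop (388,220) sits square to the tool and within 1 px of where I predicted. I'll grip it by the neck.

>>> drive_tool:
  steps: [0,0,0,0.0125,0,0,0.76,0,0,0,0.0125,0,0.01,0.76,0,0,0,0,0,0.04,0.76,0,0,0,0,0,0.04,0.76,0,0,0,0,0,0.03,0.76,0,0,0,0,0,0.016,0.76,0,0,0,0,0,0,0.76,0,0,0,0,0,0,0.76,0,0,0,0,0,0,0.2,0,0,0,0,0,0,0.2]

```text
time_s: 22.58
tcp_pos: [0.6113, -0.3296, 0.0347]
ee_rot: [[-0.603, -0.798, -0.0], [-0.798, 0.603, 0.0], [-0.0, 0.0, -1.0]]
wrist_force: [-0.5, 0.8, -1.2]
gripper_width: 0.679
gripper_force: 0.0
```

>>> drive_tool:
  steps: [0,0,0,0,0,0,0.2,0,0,0,0,0,0,0.2,0,0,0,0,0,0,0.2,0,0,0,0,0,0,0.2,0,0,0,0,0,0,0.2,0,0,0,0,0,0,0.2,0,0,0,0,0,-0.03,0.2,0,0,0,0,0,-0.04,0.2,0,0,0,0,0,-0.04,0.2,0,0,0,0,0,-0.03,0.2]

```text
time_s: 23.42
tcp_pos: [0.6119, -0.3302, 0.1774]
ee_rot: [[-0.603, -0.797, 0.002], [-0.797, 0.603, -0.001], [-0.0, -0.002, -1.0]]
wrist_force: [0.3, -0.4, 0.1]
gripper_width: 0.407
gripper_force: 30.0
```

>>> drive_tool:
  steps: [0,0,-0.115,0,0,0,0.2,0,0,-0.115,0,0,0,0.2,0,0,-0.115,0,0,0,0.2,0,0,-0.115,0,0,0,0.2,0,0,-0.115,0,0,0,0.2,0,0,0,0,0,0,0.2]

```text
time_s: 23.92
tcp_pos: [0.611, -0.3296, 0.1736]
ee_rot: [[-0.071, -0.997, -0.002], [-0.997, 0.071, 0.001], [-0.001, 0.002, -1.0]]
wrist_force: [0.3, -0.2, -2.4]
gripper_width: 0.405
gripper_force: 30.0
```

```bash
python3 - <<'E'
from h import *
p=box(.026,.072);go((p[0],p[1],.17),-94.1)
E
```

```text
t23.92 tcp [ 0.611  -0.3296  0.1736] yaw-94.09 F [ 0.3 -0.2 -2.4] w0.405 gf30.0
turn z 0.0002 rad shift after turn [-0.3574  0.0085  0.0036] before [-0.3574  0.0084  0.0039]
```

>>> drive_tool:
  steps: [0,0,0,-0.0397,0.001,0,0.2,0,0,0,-0.0397,0.001,0,0.2,0,0,0,-0.0397,0.001,0,0.2,0,0,0,-0.0397,0.001,0,0.2,0,0,0,-0.0397,0.001,0,0.2,0,0,0,-0.0397,0.001,0,0.2,0,0,0,-0.0397,0.001,0,0.2,0,0,0,-0.0397,0.001,0,0.2,0,0,0,-0.0397,0,0,0.2,0,0,0,0,0,0,0.2]

```text
time_s: 24.75
tcp_pos: [0.63, 0.0334, 0.1742]
ee_rot: [[-0.07, -0.998, 0.001], [-0.998, 0.07, 0.002], [-0.002, -0.001, -1.0]]
wrist_force: [-0.1, -1.3, -1.7]
gripper_width: 0.405
gripper_force: 30.0
```

>>> drive_tool:
  steps: [0,0,0,0,0,0,0.2,0,0,0,0,0,0,0.2]

```text
time_s: 24.92
tcp_pos: [0.6292, 0.0271, 0.1741]
ee_rot: [[-0.074, -0.997, -0.001], [-0.997, 0.074, -0.0], [0.0, 0.001, -1.0]]
wrist_force: [-0.5, -0.4, -2.4]
gripper_width: 0.406
gripper_force: 30.0
```

```bash
python3 - <<'E'
from h import *
p=box(.026,.072);go((p[0],p[1],.043),-94.1)
E
```

```text
t24.92 tcp [0.6292 0.0271 0.1741] yaw-94.26 F [-0.5 -0.4 -2.4] w0.406 gf30.0
turn z -0.0027 rad shift after turn [-0.0002  0.0012  0.1311] before [-0.0003  0.001   0.1311]
```

>>> drive_tool:
  steps: [0,0,0,0,0.001,0.03,0.2,0,0,0,0,0,0.04,0.2,0,0,0,0,0,0.03,0.2,0,0,0,0,0,0.02,0.2,0,0,0,0,0,0.01,0.2,0,0,0,0,0,0,0.2,0,0,0,0,0,0,0.68,0,0,0,0,0,0,0.68,0,0,0,0,0,0,0.68,0,0,0,0,0,0,0.68]

```text
time_s: 25.75
tcp_pos: [0.6298, 0.0272, 0.0464]
ee_rot: [[-0.073, -0.997, 0.004], [-0.997, 0.073, 0.001], [-0.001, -0.003, -1.0]]
wrist_force: [0.2, -0.1, -0.1]
gripper_width: 0.615
gripper_force: 0.0
```

>>> drive_tool:
  steps: [0,0,0,0,0,-0.03,0.68,0,0,0,0,0,-0.04,0.68,0,0,0,0,0,-0.04,0.68,0,0,0,0,0,-0.04,0.68,0,0,0.07,0,0,-0.04,0.68,0,0,0.07,0,0,-0.02,0.68,0,0,0,-0.0328,0.0231,0,0.68,0,0,0,-0.0328,0.0231,0,0.68,0,0,0,-0.0328,0.0231,0,0.68,0,0,0,-0.0328,0.0231,0,0.68]

```text
time_s: 26.58
tcp_pos: [0.5653, 0.1761, 0.256]
ee_rot: [[-0.212, -0.977, 0.002], [-0.977, 0.212, 0.002], [-0.002, -0.002, -1.0]]
wrist_force: [0.3, 1.5, 0.3]
gripper_width: 0.679
gripper_force: 0.0
```

>>> drive_tool:
  steps: [0,0,0,-0.0328,0.0231,0,0.68,0,0,0,-0.0328,0.0231,0,0.68,0,0,0,-0.0328,0.0231,0,0.68,0,0,0,-0.0328,0.0231,0,0.68,0,0,0,-0.0328,0.0231,0,0.68,0,0,0,-0.0328,0.0231,0,0.68,0,0,0,-0.0328,0.0231,0,0.68,0,0,0,0,0,0,0.68,0,0,0,0,0,0,0.68,0,0,0,0,0,0,0.68]

```text
time_s: 27.42
tcp_pos: [0.4563, 0.4335, 0.2551]
ee_rot: [[-0.211, -0.978, 0.0], [-0.978, 0.211, 0.001], [-0.001, -0.0, -1.0]]
wrist_force: [0.1, 0.3, -0.7]
gripper_width: 0.678
gripper_force: 0.0
```

```bash
python3 - <<'E'
from h import *
import json
s,R=st();P=r.camera_params('wrist');i=r.capture('wrist')
json.dump({k:np.array(v).tolist() for k,v in P.items()},open('w8.json','w'))
a=cv2.resize(r.capture('top')[160:260,235:355],(600,500));cv2.imwrite('pics/w8.png',cv2.resize(i,(800,600)))
b=np.hstack([cv2.resize(i,(560,420)),cv2.resize(a,(240,200))[:200].copy() if 0 else cv2.copyMakeBorder(cv2.resize(a,(240,200)),0,220,0,0,cv2.BORDER_CONSTANT)])
cv2.imwrite('pics/w8.png',b)
h=cv2.cvtColor(i,cv2.COLOR_BGR2HSV);m=cv2.inRange(h,(0,160,80),(8,255,255))|cv2.inRange(h,(172,160,80),(180,255,255))
n,l,q,c=cv2.connectedComponentsWithStats(m)
for k in range(1,n):
    if q[k,4]>40: print(q[k],c[k].round(1),px2w('wrist',c[k],.006,P).round(4))
E
```

```text
t27.42 tcp [0.4563 0.4335 0.2551] yaw-102.16 F [ 0.1  0.3 -0.7] w0.678 gf0.0
[200  85  17  18 239] [207.8  93.2] [0.5225 0.305  0.006 ]
[338  84  18  18 247] [346.3  92.6] [0.3545 0.3405 0.006 ]
```

View pics/w8.png

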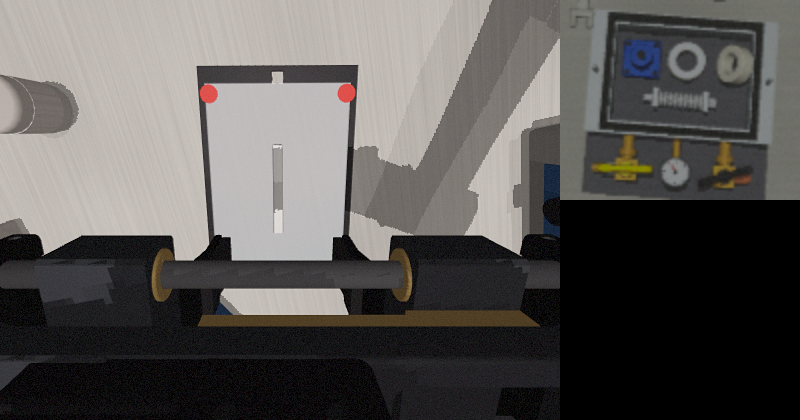

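The inset shows the bonnet, one seat and the stem lying well. The seat at the -y end, inset (735,62), looks tilted against the end wall, so I'll look closer and mend it before fitting the lid.

>>> drive_tool:
  steps: [0,0,-0.07,0,0,0,0.9,0,0,-0.07,0,0,0,0.9,0,0,0,0.0385,-0.0152,0,0.9,0,0,0,0.0385,-0.0152,0,0.9,0,0,0,0.0385,-0.0152,0,0.9,0,0,0,0.0385,-0.0152,0,0.9,0,0,0,0.0385,-0.0152,0,0.9,0,0,0,0.0385,-0.0152,0,0.9,0,0,0,0.0385,-0.0152,0,0.9,0,0,0,0.0385,-0.0152,0,0.9]

```text
time_s: 28.35
tcp_pos: [0.5556, 0.1139, 0.2554]
ee_rot: [[-0.075, -0.997, 0.001], [-0.997, 0.075, 0.0], [-0.001, -0.001, -1.0]]
wrist_force: [1.1, -0.8, -0.6]
gripper_width: 0.897
gripper_force: 0.0
```

>>> drive_tool:
  steps: [0,0,0,0.0385,-0.0152,0,0.9,0,0,0,0.0385,-0.0152,0,0.9,0,0,0,0.0385,-0.0152,0,0.9,0,0,0,0.0385,-0.0152,0,0.9,0,0,0,0.0385,-0.0152,0,0.9,0,0,0,0,0,0.035,0.9,0,0,0,0,0,0.035,0.9,0,0,0,0,0,0,0.9,0,0,0,0,0,0,0.9]

```text
time_s: 29.1
tcp_pos: [0.6159, -0.0818, 0.1835]
ee_rot: [[-0.075, -0.997, -0.004], [-0.997, 0.075, -0.001], [0.001, 0.004, -1.0]]
wrist_force: [1.4, 0.0, 1.2]
gripper_width: 0.899
gripper_force: 0.0
```

```bash
python3 - <<'E'
from h import *
import json
s,R=st();P=r.camera_params('wrist');i=r.capture('wrist')
json.dump({k:np.array(v).tolist() for k,v in P.items()},open('w9.json','w'))
cv2.imwrite('pics/w9.png',cv2.resize(i[0:300,:],(800,429)))
P8=json.load(open('w8.json'));print('handle',px2w('wrist',(278,189),.046,P8),px2w('wrist',(278,146),.046,P8),px2w('wrist',(278,232),.046,P8))
E
```

```text
t29.10 tcp [ 0.6159 -0.0818  0.1835] yaw-94.28 F [1.4 0.  1.2] w0.899 gf0.0
handle [0.46108873 0.43383104 0.046     ] [0.45025035 0.38411347 0.046     ] [0.47277246 0.48742642 0.046     ]
```

View pics/w9.png

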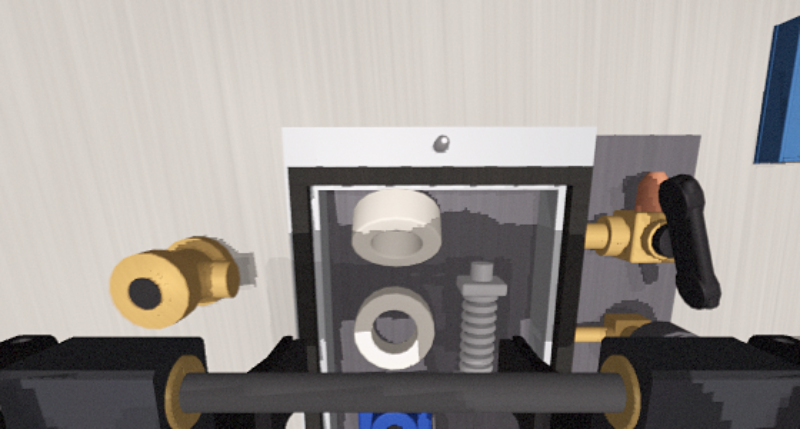

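```bash
python3 - <<'E'
from h import *
import json
P=json.load(open('w9.json'));c,s=np.cos(by),np.sin(by)
for n,u,v,z in [('L',352,230,.038),('R',441,230,.038),('C',396,228,.036),('bottom edge',396,266,.012),('top edge',396,190,.055),('seat2',394,328,.03),('wall in',440,187,.05),('dowel',442,143,.082),('stem',478,330,.03)]:
    w=px2w('wrist',(u*.7,v*.7),z,P);p=w[:2]-bc;print(n,w.round(4),(c*p[0]+s*p[1]).round(4),(-s*p[0]+c*p[1]).round(4))
p=box(.026,-.078);go((*p,.034),-94.1)
E
```

```text
L [ 0.6468 -0.1232  0.038 ] 0.0554 -0.0769
R [ 0.5867 -0.1187  0.038 ] -0.0048 -0.0767
C [ 0.617  -0.1221  0.036 ] 0.0257 -0.078
bottom edge [ 0.6196 -0.0916  0.012 ] 0.0261 -0.0474
top edge [ 0.6149 -0.1473  0.055 ] 0.0254 -0.1032
seat2 [ 0.6243 -0.0487  0.03  ] 0.0277 -0.0043
wall in [ 0.587 -0.147  0.05 ] -0.0025 -0.1049
dowel [ 0.5877 -0.1704  0.082 ] -0.0002 -0.1282
stem [ 0.5625 -0.0425  0.03  ] -0.0344 -0.0024
t29.15 tcp [ 0.6176 -0.0812  0.1859] yaw-94.20 F [ 0.1 -0.4  0.8] w0.900 gf0.0
turn z -0.0018 rad shift after turn [ 0.0409 -0.0027  0.1519] before [ 0.0407 -0.0026  0.152 ]
```

>>> drive_tool:
  steps: [0,0,0,0.02,-0.001,0,0.78,0,0,0,0.02,-0.001,0.01,0.78,0,0,0,0,0,0.03,0.78,0,0,0,0,0,0.03,0.78,0,0,0,0,0,0.03,0.78,0,0,0,0,0,0.03,0.78,0,0,0,0,0,0.015,0.78,0,0,0,0,0,0.005,0.78,0,0,0,0,0,0,0.5,0,0,0,0,0,0,0.5]

```text
time_s: 29.98
tcp_pos: [0.6183, -0.12, 0.0371]
ee_rot: [[-0.072, -0.997, 0.004], [-0.997, 0.072, -0.0], [0.0, -0.004, -1.0]]
wrist_force: [-0.7, -0.5, 0.9]
gripper_width: 0.696
gripper_force: 0.3
```

>>> drive_tool:
  steps: [0,0,0,0,0,0,0.5,0,0,0,0,0,0,0.5,0,0,0,0,0,0,0.5,0,0,0,0,0,0,0.5]

```text
time_s: 30.32
tcp_pos: [0.6183, -0.12, 0.0369]
ee_rot: [[-0.072, -0.997, 0.005], [-0.997, 0.072, -0.0], [-0.0, -0.005, -1.0]]
wrist_force: [-0.6, 1.4, 6.1]
gripper_width: 0.667
gripper_force: 29.9
```

Held. Lift it slightly, shift it 10 mm off the wall, lower it and let go. Then check.

>>> drive_tool:
  steps: [0,0,0,0,0,-0.02,0.5,0,0,0,-0.005,0,-0.005,0.5,0,0,0,-0.005,0,0,0.5,0,0,0,0,0,0.015,0.5,0,0,0,0,0,0.01,0.5,0,0,0,0,0,0.004,0.5,0,0,0,0,0,0,0.5,0,0,0,0,0,0,0.78,0,0,0,0,0,0,0.78,0,0,0,0,0,0,0.78]

```text
time_s: 31.15
tcp_pos: [0.6163, -0.11, 0.0295]
ee_rot: [[-0.073, -0.997, -0.002], [-0.997, 0.073, 0.0], [-0.0, 0.002, -1.0]]
wrist_force: [-0.3, 0.1, -1.1]
gripper_width: 0.761
gripper_force: 0.0
```

>>> drive_tool:
  steps: [0,0,0,0,0,-0.02,0.78,0,0,0,0,0,-0.04,0.78,0,0,0,0,0,-0.04,0.78,0,0,0,-0.03,0,-0.03,0.78,0,0,0,-0.03,0,-0.03,0.78,0,0,0,0,0,0,0.78,0,0,0,0,0,0,0.78]

```text
time_s: 31.73
tcp_pos: [0.6222, -0.0497, 0.191]
ee_rot: [[-0.07, -0.998, 0.003], [-0.998, 0.07, 0.001], [-0.001, -0.003, -1.0]]
wrist_force: [0.4, 0.3, 0.4]
gripper_width: 0.782
gripper_force: 0.0
```

```bash
python3 - <<'E'
from h import *
import json
s,R=st();P=r.camera_params('wrist');i=r.capture('wrist')
json.dump({k:np.array(v).tolist() for k,v in P.items()},open('w10.json','w'))
cv2.imwrite('pics/w10.png',cv2.resize(i[0:300,:],(800,429)))
E
```

```text
t31.73 tcp [ 0.6222 -0.0497  0.191 ] yaw-94.04 F [0.4 0.3 0.4] w0.782 gf0.0
```

View pics/w10.png

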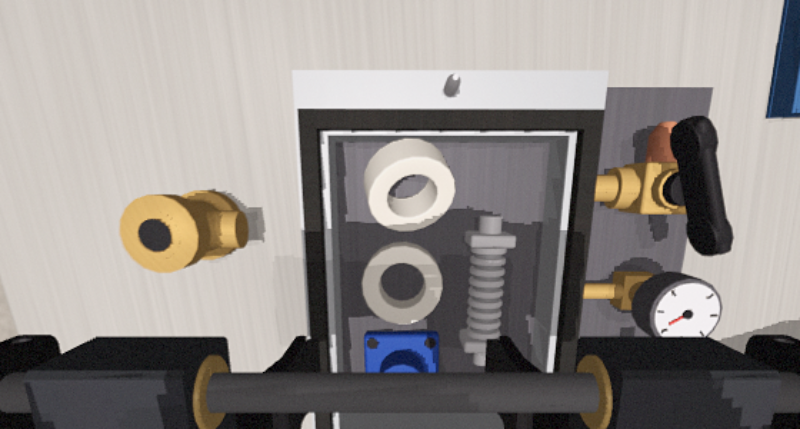

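```bash
python3 - <<'E'
from h import *
import json
P=json.load(open('w10.json'));c,s=np.cos(by),np.sin(by)
for n,u,v,z in [('C',409,185,.03),('Ltop',364,190,.04),('R',455,190,.02),('bottom',412,230,.01),('bottom2',412,230,.03),('top',405,140,.03),('top2',405,140,.05),('seat2',402,286,.03),('wall in z6',440,141,.006),('wall top',440,131,.05),('dowel',453,80,.082)]:
    w=px2w('wrist',(u*.7,v*.7),z,P);p=w[:2]-bc;print(n,w.round(4),(c*p[0]+s*p[1]).round(4),(-s*p[0]+c*p[1]).round(4))
E
```

```text
C [ 0.6138 -0.1173  0.03  ] 0.0221 -0.0734
Ltop [ 0.6443 -0.1162  0.04  ] 0.0525 -0.0701
R [ 0.5809 -0.1115  0.02  ] -0.0111 -0.07
bottom [ 0.6134 -0.0842  0.01  ] 0.0194 -0.0404
bottom2 [ 0.6137 -0.0862  0.03  ] 0.0198 -0.0424
top [ 0.6145 -0.1468  0.03  ] 0.025 -0.1028
top2 [ 0.6148 -0.1449  0.05  ] 0.025 -0.1009
seat2 [ 0.6237 -0.0459  0.03  ] 0.0268 -0.0014
wall in z6 [ 0.5889 -0.1467  0.006 ] -0.0007 -0.1045
wall top [ 0.5924 -0.1487  0.05  ] 0.0031 -0.1062
dowel [ 0.587  -0.1706  0.082 ] -0.0008 -0.1285
```

>>> drive_tool:
  steps: [0,0,0,0.04,-0.002,0,0,0,0,0,0.04,-0.002,0,0,0,0,0,0,0,0,0,0,0,0,0,0,0,0,0,0,0,0,0,0.02,0,0,0,0,0,0,0.02,0,0,0,0,0,0,0.02,0,0,0,0,0,0,0.02,0,0,0,0,0,0,0.02,0,0,0,0,0,0,0.02,0]

```text
time_s: 32.62
tcp_pos: [0.6201, -0.1319, 0.0685]
ee_rot: [[-0.071, -0.997, 0.001], [-0.997, 0.071, -0.002], [0.002, -0.001, -1.0]]
wrist_force: [2.3, 0.3, 0.9]
gripper_width: 0.107
gripper_force: 0.0
```

>>> drive_tool:
  steps: [0,0,0,0,0,0.005,0,0,0,0,0,0,0.005,0,0,0,0,0,0,0.003,0,0,0,0,0,0,0.003,0,0,0,0,0,0,0,0]

```text
time_s: 33.03
tcp_pos: [0.6194, -0.1313, 0.0535]
ee_rot: [[-0.073, -0.997, -0.0], [-0.997, 0.073, 0.0], [-0.0, 0.0, -1.0]]
wrist_force: [0.2, -0.6, 0.1]
gripper_width: 0.007
gripper_force: 0.0
```

>>> drive_tool:
  steps: [0,0,0,0,0,0.003,0,0,0,0,0,0,0.001,0,0,0,0,0,0,0,0]

```text
time_s: 33.28
tcp_pos: [0.6194, -0.1315, 0.0496]
ee_rot: [[-0.073, -0.997, 0.0], [-0.997, 0.073, 0.0], [-0.0, -0.0, -1.0]]
wrist_force: [-0.5, 1.5, 0.3]
gripper_width: 0.001
gripper_force: 0.0
```

>>> drive_tool:
  steps: [0,0,0,0,0,-0.02,0.3,0,0,0,0,0,-0.04,0.3,0,0,0,0,0,-0.04,0.3,0,0,0,-0.03,0,-0.02,0.3,0,0,0,-0.03,0,-0.02,0.3,0,0,0,-0.02,0,0,0.3,0,0,0,0,0,0,0.3,0,0,0,0,0,0,0.3]

```text
time_s: 33.95
tcp_pos: [0.6252, -0.0507, 0.19]
ee_rot: [[-0.071, -0.997, 0.001], [-0.997, 0.071, 0.0], [-0.0, -0.001, -1.0]]
wrist_force: [-0.5, -0.1, -0.2]
gripper_width: 0.3
gripper_force: 0.0
```

```bash
python3 - <<'E'
from h import *
i=r.capture('wrist');cv2.imwrite('pics/w11.png',cv2.resize(i[60:300,190:420],(575,600)))
E
```

```text
(no output)
```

View pics/w11.png

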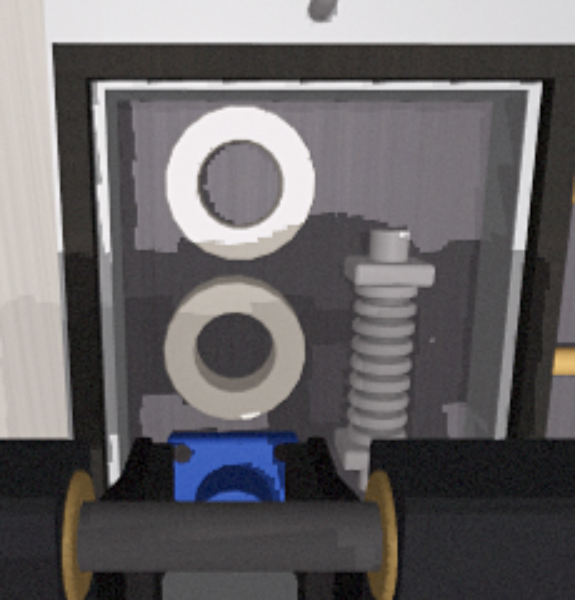

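The seat now lies flat. I'll record both dowels from the wrist camera and work from the numbers.

```bash
cat >> h.py <<'E'
import json
def save(n):
    P=r.camera_params('wrist');i=r.capture('wrist');cv2.imwrite(f'pics/{n}.png',i);json.dump({k:np.array(v).tolist() for k,v in P.items()},open(n+'.json','w'));return i,P
E
python3 - <<'E'
from h import *
i,P=save('dR');st();u=w2px('wrist',(.5875,-.171,.082),P).round().astype(int);print(u)
g=i.min(2);print(g[u[1]-12:u[1]+14,u[0]-12:u[0]+14])
E
```

```text
t34.05 tcp [ 0.6248 -0.0521  0.189 ] yaw-94.20 F [-0.9  0.1 -0.2] w0.298 gf0.0
[319  58]
[[205 205 206 208 206 204 206 200 202 204 202 203 202 201 200 198 199 203
  202 199 203 205 203 201 203 201]
 [206 203 204 204 206 204 204 202 203 206 200 203 203 204 199 200 201 203
  201 201 202 203 203 203 205 201]
 [205 202 203 205 206 204 205 203 203 203 202 204 202 202 198 200 200 202
  204 200 202 204 205 202 204 203]
 [202 203 203 206 203 204 205 203 202 203 200 201 200 201 200 200 198 202
  202 200 202 204 203 202 202 201]
 [206 204 206 207 206 207 207 205 206 206 205 205 204 204 203 204 201 206
  202 202 205 208 205 205 207 204]
 [228 229 228 229 229 228 229 228 231 230 229 228 229 228 227 227 228 227
  227 227 228 227 227 228 228 227]
 [232 231 231 230 231 232 232 231 231 232 232 232 231 231 230 230 231 231
  231 231 228 231 231 229 229 231]
 [232 232 231 230 231 231 232 232 232 232 232 230 226 211 227 232 230 230
  229 229 229 230 230 229 231 229]
 [231 233 232 232 231 231 231 233 233 231 190 155 133 209 236 241 230 230
  231 230 229 229 231 229 230 230]
 [232 232 231 233 232 231 231 
[... 1123 characters left out ...]
48 166 237
  231 231 231 230 231 230 230 230]
 [234 233 233 233 221 187 100 108 109 111 111 111 110 105 128 158 171 236
  231 231 230 231 230 230 230 230]
 [233 232 233 233 222 219 113  99 104 107 108  98  99 113 163 176 198 235
  231 230 231 230 230 231 229 230]
 [233 233 235 234 223 224 190 115 105 102 105 102 110 144 168 240 235 233
  231 231 231 232 231 230 231 230]
 [234 233 234 234 233 235 222 197 156 133 135 144 153 174 178 236 232 230
  231 232 230 232 231 231 232 230]
 [233 234 234 232 234 234 222 225 227 223 218 228 228 238 235 233 232 232
  230 232 231 231 231 231 231 231]
 [233 233 233 232 233 233 224 224 229 233 236 234 233 233 232 231 233 232
  231 232 231 231 231 231 231 231]]
```

>>> drive_tool:
  steps: [0,0,0,-0.036,0.0055,0,0.5,0,0,0,-0.036,0.0055,0,0.5,0,0,0,-0.036,0.0055,0,0.5,0,0,0,-0.036,0.0055,0,0.5,0,0,0,-0.036,0.0055,0,0.5,0,0,0,-0.036,0.0055,0,0.5,0,0,0,0,0,0,0.5,0,0,0,0,0,0,0.5,0,0,0,0,0,0,0.5]

```text
time_s: 34.8
tcp_pos: [0.608, 0.165, 0.1888]
ee_rot: [[-0.074, -0.997, -0.001], [-0.997, 0.074, -0.001], [0.001, 0.001, -1.0]]
wrist_force: [0.2, -0.9, -0.9]
gripper_width: 0.501
gripper_force: 0.0
```

```bash
python3 - <<'E'
from h import *
i,P=save('dL');st();u=w2px('wrist',(.6066,.0925,.082),P).round().astype(int);print(u)
g=i.min(2);print(g[u[1]-12:u[1]+14,u[0]-12:u[0]+14])
i=cv2.imread('pics/w8.png')[:420,:560];g=i.min(2);print(g[66:90,264:292])
E
```

```text
t34.85 tcp [0.6081 0.1645 0.1889] yaw-94.28 F [-0.6 -0.1 -0.3] w0.500 gf0.0
[277 124]
[[ 43  44  48  42  42  40  47  35  43  37  41  48  41  41  55  40  44  43
   44  40  45  40  45  48  41  47]
 [ 59  77  79  83  85  96  92  93  95  96  94  92  95  93  93  94  95  91
   93  92  97  93  91  92  98  96]
 [166 194 193 194 204 211 212 213 212 212 212 212 212 211 214 212 213 213
  213 213 216 212 214 214 217 216]
 [242 241 229 229 229 229 230 230 229 229 228 232 234 237 239 239 239 240
  239 240 240 238 237 239 239 240]
 [237 236 237 236 237 237 236 236 236 236 236 236 236 236 236 235 236 235
  235 234 236 234 234 235 235 234]
 [234 235 234 234 235 235 236 235 236 235 236 235 235 235 235 235 235 235
  236 235 235 234 233 234 234 234]
 [236 235 235 235 235 235 236 235 234 235 236 236 237 236 235 234 235 235
  234 236 235 233 233 235 235 235]
 [234 234 236 235 235 235 235 235 235 235 234 235 236 236 235 234 234 235
  236 234 235 234 234 235 234 234]
 [234 236 235 235 234 235 235 235 234 236 236 234 235 236 235 235 236 235
  235 234 235 236 232 235 234 233]
 [235 234 235 235 235 236 235 235
[... 3929 characters left out ...]
189 190 192 191 191 188 191 191 191 188 190 187 187 186 186 186 190 191
  186 189 191 187 191 190 190 189 190 190]
 [186 188 190 187 188 186 187 189 187 187 188 187 184 187 187 185 187 185
  188 185 186 185 185 189 187 188 187 187]
 [188 188 188 187 187 186 185 187 189 187 185 186 185 187 185 186 189 187
  187 187 186 187 185 188 189 186 186 187]
 [187 186 188 189 189 187 187 186 188 188 186 187 185 187 188 187 187 188
  187 186 187 186 187 187 187 187 185 188]
 [188 186 186 187 187 186 187 187 188 185 186 185 186 187 186 187 187 187
  187 189 188 186 187 186 189 188 185 188]
 [187 186 186 186 188 185 185 187 189 185 188 186 183 185 186 185 188 185
  187 186 187 187 187 186 187 185 187 186]]
```

```bash
python3 - <<'E'
from h import *
L=lambda n:json.load(open(n+'.json'))
dR=px2w('wrist',(321,56),.082,L('dR'));dL=px2w('wrist',(278.4,127.6),.082,L('dL'))
d=(dL-dR)[:2];print(dR,dL,np.hypot(*d),'yaw',np.degrees(np.arctan2(-d[0],d[1])),'c',(dL+dR)[:2]/2)
P=L('w8');ho=px2w('wrist',(277.2,77),.006,P);a=np.radians(-11.9)
print('hole',ho,'lid c',ho[:2]+.134*np.array([-np.sin(a),np.cos(a)]))
d1=np.array([.5225,.305]);d2=np.array([.3545,.3405]);print('dots dist',np.hypot(*(d1-d2)),'yaw',np.degrees(np.arctan2(*(d1-d2)[::-1])),'c',(d1+d2)/2+.116*np.array([-np.sin(a),np.cos(a)]))
go((.461,.435,.19),-101.9)
E
```

```text
[ 0.58627558 -0.17206229  0.082     ] [0.60585322 0.09518353 0.082     ] 0.26796196297249125 yaw -4.1898365947983205 c [ 0.5960644  -0.03843938]
hole [0.43443806 0.30492972 0.006     ] lid c [0.46206942 0.43604992]
dots dist 0.1717097842290881 yaw -11.931621273562017 c [0.46241969 0.43625704]
t34.85 tcp [0.6081 0.1645 0.1889] yaw-94.28 F [-0.6 -0.1 -0.3] w0.500 gf0.0
turn z 0.1330 rad shift after turn [-0.2344  0.1997 -0.0011] before [-0.2588  0.1669 -0.0011]
```

>>> drive_tool:
  steps: [0,0,0.067,0,0,0,0.5,0,0,0.066,0,0,0,0.5,0,0,0,-0.0295,0.0249,0,0.5,0,0,0,-0.0295,0.0249,0,0.5,0,0,0,-0.0295,0.0249,0,0.5,0,0,0,-0.0295,0.0249,0,0.5,0,0,0,-0.0295,0.0249,0,0.5,0,0,0,-0.0295,0.0249,0,0.5,0,0,0,-0.0295,0.0249,0,0.5,0,0,0,-0.0295,0.0249,0,0.5]

```text
time_s: 35.68
tcp_pos: [0.4615, 0.4375, 0.1896]
ee_rot: [[-0.207, -0.978, 0.0], [-0.978, 0.207, -0.0], [0.0, -0.0, -1.0]]
wrist_force: [0.2, 0.9, 0.3]
gripper_width: 0.495
gripper_force: 0.0
```

>>> drive_tool:
  steps: [0,0,0,0,0,0.04,0.5,0,0,0,0,0,0.03,0.5,0,0,0,0,0,0,0.5,0,0,0,0,0,0,0.5,0,0,0,0,0,0,0.5]

```text
time_s: 36.1
tcp_pos: [0.4633, 0.4376, 0.1213]
ee_rot: [[-0.206, -0.979, 0.002], [-0.979, 0.206, 0.001], [-0.002, -0.002, -1.0]]
wrist_force: [1.0, 0.4, 0.8]
gripper_width: 0.502
gripper_force: 0.0
```

```bash
python3 - <<'E'
from h import *
go((.462,.436,.039),-101.93)
E
```

```text
t36.10 tcp [0.4633 0.4376 0.1213] yaw-101.87 F [1.  0.4 0.8] w0.502 gf0.0
turn z 0.0010 rad shift after turn [0.0018 0.0009 0.0823] before [0.0019 0.0011 0.0823]
```

>>> drive_tool:
  steps: [0,0,0,0.002,0.001,0.03,0.5,0,0,0,0,0,0.03,0.5,0,0,0,0,0,0.015,0.5,0,0,0,0,0,0.007,0.5,0,0,0,0,0,0,0.5,0,0,0,0,0,0,0,0,0,0,0,0,0,0,0,0,0,0,0,0,0,0,0,0,0,0,0,0,0,0,0,0,0,0,0]

```text
time_s: 36.93
tcp_pos: [0.4603, 0.4365, 0.0384]
ee_rot: [[-0.204, -0.979, 0.001], [-0.979, 0.204, 0.001], [-0.002, -0.001, -1.0]]
wrist_force: [-0.2, 1.0, -0.2]
gripper_width: 0.206
gripper_force: 0.0
```

>>> drive_tool:
  steps: [0,0,0,0,0,0,0,0,0,0,0,0,0,0,0,0,0,0,0,0,0,0,0,0,0,0,0,0]

```text
time_s: 37.27
tcp_pos: [0.4605, 0.4364, 0.0382]
ee_rot: [[-0.204, -0.979, 0.001], [-0.979, 0.204, 0.001], [-0.001, -0.001, -1.0]]
wrist_force: [1.4, -0.7, 4.1]
gripper_width: 0.133
gripper_force: 30.0
```

>>> drive_tool:
  steps: [0,0,0,0,0,-0.02,0,0,0,0,0,0,-0.03,0,0,0,0,0,0,-0.03,0,0,0,0,0,0,-0.03,0,0,0,0,0,0,-0.03,0,0,0,0,0,0,-0.03,0,0,0,-0.068,0,0,0,0,0,0,-0.067,0,0,0,0,0,0,0,0,0,0,0,0,0,0,0,0,0,0]

```text
time_s: 38.1
tcp_pos: [0.459, 0.4353, 0.2055]
ee_rot: [[-0.073, -0.997, -0.003], [-0.997, 0.073, -0.003], [0.003, 0.003, -1.0]]
wrist_force: [-0.8, -0.1, -4.7]
gripper_width: 0.129
gripper_force: 30.0
```

```bash
python3 - <<'E'
from h import *
i,P=save('hold');s,R=st();print(R[2].round(4),s['moment'])
g=i.min(2);print(g[0:150:6,200:360:6])
E
```

```text
t38.15 tcp [0.4592 0.4354 0.2056] yaw-94.18 F [-0.1 -0.4 -3.7] w0.131 gf30.0
[ 0.0028  0.0025 -1.    ] [0.08537005 0.00041003 0.11779014]
[[ 49  47  54  54  53  51  53  48  58  55  53  52 175 172 174 172  41  52
   45  50  50  56  53  51  46  52  50]
 [ 52  51  52  52  56  54  58  52  53  59  54  54 173 176 175 171  36  50
   53  53  55  46  52  52  51  50  49]
 [161 160 160 158 159 163 160 161 161 162 160 160 204 204 204 203 158 163
  161 161 161 162 163 165 160 160 163]
 [203 202 200 204 204 204 204 203 205 202 203 204 203 204 203 201 203 201
  202 201 200 201 199 201 202 202 203]
 [203 203 201 205 201 204 203 205 204 202 203 204 201 203 203 202 203 204
  202 202 200 200 201 202 201 202 202]
 [203 203 201 206 201 206 206 204 204 202 202 204 204 204 205 203 203 202
  203 202 200 200 200 201 202 202 202]
 [204 204 203 204 203 205 206 203 204 202 204 206 203 203 205 202 203 202
  203 203 202 201 200 204 202 201 202]
 [204 205 203 206 205 204 206 202 205 203 203 203 204 205 203 202 203 203
  203 203 202 202 202 203 203 201 200]
 [204 208 203 204 205 204 205 205 203 206 205 205 201 204 
[... 1163 characters left out ...]
 183 180 184 180 182]
 [201 200 181 182 183 181 181 186 182 181 181 185 181 181 183 184 179 183
  183 182 183 183 181 184 183 181 183]
 [201 200 182 182 182 182 182 181 183 184 182 183 182 181 184 182 182 183
  182 181 181 184 181 184 184 182 181]
 [200 201 183 183 183 182 183 183 185 183 181 183 182 182 181 181 183 184
  184 179 182 181 184 183 180 182 184]
 [201 201 184 182 180 184 183 184 184 182 182 182 183 182 183 183 183 184
  181 180 182 183 181 183 183 184 182]
 [202 202 185 181 182 185 180 184 182 183 183 182 184 181 182 183 182 183
  183 182 183 182 182 183 182 185 182]
 [202 203 184 182 184 185 181 181 183 185 181 182 184 181 183 181 183 183
  182 180 183 181 182 183 184 182 183]]
```

```bash
python3 - <<'E'
from h import *
i=cv2.imread('pics/hold.png').min(2);P=json.load(open('hold.json'));print(i[5,264:300],i[0:18,240])
row=np.where(i[5,264:300]>120)[0]+264;uc=(row[0]+row[-1])/2
s,R=st();t=s['tcp_pos']
for v in (5,): 
    w=px2w('wrist',(uc,v),t[2]-.0323,P);print(uc,'hole in tool',R.T@(w-t))
w=px2w('wrist',(uc,10.5),t[2]-.0323,P);print('black end in tool (want x 0.127)',R.T@(w-t))
e=lambda n:None
bc=np.array([.5961,-.0384])
go((*bc,.17),-94.19)
E
```

```text
[ 55  56  51  49  60 142 179 174 173 176 170 174 176 174 172 172 172 174
 177 175 173 174 179 174 175 171 170 172 174 176 173 133  42  48  54  51] [ 49  57  54  50  51  51  53  53  53  50  61 115 159 155 158 168 204 203]
t38.15 tcp [0.4592 0.4354 0.2056] yaw-94.18 F [-0.1 -0.4 -3.7] w0.131 gf30.0
282.0 hole in tool [ 0.13084878 -0.00020314  0.03266079]
black end in tool (want x 0.127) [ 0.12832706 -0.00020085  0.03265384]
t38.15 tcp [0.4592 0.4354 0.2056] yaw-94.18 F [-0.1 -0.4 -3.7] w0.131 gf30.0
turn z 0.0002 rad shift after turn [ 0.4626 -0.1712  0.0356] before [ 0.4625 -0.1712  0.0365]
```

>>> drive_tool:
  steps: [0,0,0,0.0355,-0.0132,0,0,0,0,0,0.0355,-0.0132,0,0,0,0,0,0.0355,-0.0132,0,0,0,0,0,0.0355,-0.0132,0,0,0,0,0,0.0355,-0.0132,0,0,0,0,0,0.0355,-0.0132,0,0,0,0,0,0.0355,-0.0132,0,0,0,0,0,0.0355,-0.0132,0,0,0,0,0,0.0355,-0.0132,0,0,0,0,0,0.0355,-0.0132,0,0]

```text
time_s: 38.98
tcp_pos: [0.5662, 0.0708, 0.2066]
ee_rot: [[-0.072, -0.997, -0.002], [-0.997, 0.072, -0.0], [0.0, 0.002, -1.0]]
wrist_force: [1.1, 0.4, -3.3]
gripper_width: 0.133
gripper_force: 30.0
```

>>> drive_tool:
  steps: [0,0,0,0.0355,-0.0132,0,0,0,0,0,0.0355,-0.0132,0,0,0,0,0,0.0355,-0.0132,0,0,0,0,0,0,0,0,0,0,0,0,0,0,0,0,0,0,0,0,0,0.03,0,0,0,0,0,0,0.03,0,0,0,0,0,0,0,0,0,0,0,0,0,0,0,0,0,0,0,0,0,0]

```text
time_s: 39.82
tcp_pos: [0.5995, -0.0357, 0.1488]
ee_rot: [[-0.069, -0.998, 0.002], [-0.998, 0.069, -0.001], [0.0, -0.002, -1.0]]
wrist_force: [-0.3, 0.8, -3.9]
gripper_width: 0.136
gripper_force: 30.0
```

```bash
sed -i 's/^bc=.*/bc=np.array([.5961,-.0384]);by=np.radians(-4.19)/' h.py; python3 - <<'E'
from h import *
go((*bc,.104),-94.19);i,P=save('over');s=r.sense();print(np.array(s['ee_rot'])[2])
u=w2px('wrist',(*box(0,-.134),.082),P);print('dowel px',u)
g=i.min(2);print(g[0:16,260:310:2])
E
```

```text
t39.82 tcp [ 0.5995 -0.0357  0.1488] yaw-93.97 F [-0.3  0.8 -3.9] w0.136 gf30.0
turn z 0.0038 rad shift after turn [0.003  0.0032 0.0448] before [0.0029 0.0033 0.0448]
[-1.17565663e-04 -3.84979279e-03 -9.99992583e-01]
dowel px [288.82437999  15.9880975 ]
[[ 61  59  57  59  69 192 185 190 191 185 190 189 192 191 191 189 191 192
   50  54  54  59  59  55  53]
 [ 54  57  55  57  70 192 186 187 190 186 189 191 192 191 191 191 191 191
   53  59  58  56  61  58  58]
 [ 58  64  57  57  65 193 186 189 190 186 189 191 191 191 192 190 190 192
   52  60  59  53  56  58  56]
 [ 58  56  57  60  68 192 183 192 191 186 191 192 191 192 194 190 190 190
   54  52  56  54  55  55  60]
 [ 60  54  58  62  65 191 185 190 191 187 191 190 192 192 191 190 189 191
   52  54  57  57  60  61  58]
 [ 56  59  48  60  70 192 183 189 192 185 189 190 194 188 191 190 189 193
   58  60  59  64  55  58  54]
 [ 57  62  57  57  63 189 185 190 192 187 188 190 192 193 190 191 192 191
   57  61  62  59  58  55  58]
 [ 55  59  63  62  71 190 189 189 191 188 189 190 192 191 191 191 191 192
   54  61  57  54  52  63  55]
 [ 59  61  57  56  60 192 185 188 191 187 189 190 192 193 192 187 190 195
   54  58  57  59  57  58  60]
 [ 61  57  62  60  66 192 185 189 190 187 188 191 192 193 191 190 189 194
   55  57  57  60  56  58  58]
 [ 56  58  48  53  63 189 184 188 192 186 188 190 190 191 190 189 189 190
   56  59  53  56  56  59  54]
 [ 84  86  87  89  93 193 188 192 193 191 189 193 194 195 194 191 194 193
   88  84  93  89  91  97  97]
 [177 175 174 175 175 218 216 216 219 217 217 217 218 217 219 218 217 219
  173 175 179 174 176 177 175]
 [170 169 169 169 172 216 217 217 216 214 216 218 217 216 225 221 216 217
  168 167 170 170 169 170 168]
 [168 168 170 166 171 216 215 215 217 216 215 217 215 214 228 228 216 215
  169 167 169 168 167 166 170]
 [170 170 172 173 173 205 204 204 210 218 205 203 204 203 229 229 204 205
  170 169 170 170 171 171 172]]
```

>>> drive_tool:
  steps: [0,0,0.004,0.003,0.003,0,0,0,0,0,0,0,0,0,0,0,0,0,0,0,0,0,0,0,0,0,0,0]

```text
time_s: 40.2
tcp_pos: [0.5955, -0.0392, 0.1483]
ee_rot: [[-0.075, -0.997, 0.001], [-0.997, 0.075, 0.0], [-0.0, -0.001, -1.0]]
wrist_force: [-0.5, -0.6, -3.6]
gripper_width: 0.131
gripper_force: 30.0
```

```bash
python3 - <<'E'
from h import *
go((*bc,.104),-94.19)
E
```

```text
t40.20 tcp [ 0.5955 -0.0392  0.1483] yaw-94.31 F [-0.5 -0.6 -3.6] w0.131 gf30.0
turn z -0.0020 rad shift after turn [-0.0009 -0.0006  0.0443] before [-0.0009 -0.0005  0.0443]
```

>>> drive_tool:
  steps: [0,0,0,0,0,0.015,0,0,0,0,0,0,0.01,0,0,0,0,0,0,0.006,0,0,0,0,0,0,0.004,0,0,0,0,0,0,0,0,0,0,0,0,0,0,0]

```text
time_s: 40.7
tcp_pos: [0.5954, -0.0392, 0.1124]
ee_rot: [[-0.075, -0.997, -0.0], [-0.997, 0.075, -0.0], [0.0, 0.0, -1.0]]
wrist_force: [0.0, -0.2, -3.6]
gripper_width: 0.132
gripper_force: 30.0
```

>>> drive_tool:
  steps: [0,0,0,0,0,0.004,0,0,0,0,0,0,0.004,0,0,0,0,0,0,0.003,0,0,0,0,0,0,0.002,0,0,0,0,0,0,0,0,0,0,0,0,0,0,0]

```text
time_s: 41.2
tcp_pos: [0.5953, -0.0392, 0.0995]
ee_rot: [[-0.075, -0.997, 0.0], [-0.997, 0.075, -0.0], [-0.0, -0.0, -1.0]]
wrist_force: [-0.5, -0.5, -3.8]
gripper_width: 0.134
gripper_force: 30.0
```

>>> drive_tool:
  steps: [0,0,0,0,0,0.001,0,0,0,0,0,0,0,0,0,0,0,0,0,0,0.4,0,0,0,0,0,0,0.4,0,0,0,0,0,0,0.4,0,0,0,0,0,0,0.4,0,0,0,0,0,-0.01,0.4,0,0,0,0,0,-0.02,0.4,0,0,0,0,0,-0.03,0.4,0,0,0,0,0,-0.03,0.4]

```text
time_s: 42.03
tcp_pos: [0.5949, -0.0394, 0.1896]
ee_rot: [[-0.075, -0.997, -0.001], [-0.997, 0.075, -0.001], [0.001, 0.001, -1.0]]
wrist_force: [0.8, 0.7, -0.6]
gripper_width: 0.396
gripper_force: 0.0
```

>>> drive_tool:
  steps: [0,0,0,-0.02,0,-0.02,0,0,0,0,-0.02,0,-0.02,0,0,0,0,-0.02,0,0,0,0,0,0,0,0,0,0,0,0,0,0,0,0,0,0,0,0,0,0,0,0]

```text
time_s: 42.53
tcp_pos: [0.5994, 0.0203, 0.2283]
ee_rot: [[-0.075, -0.997, -0.001], [-0.997, 0.075, -0.0], [0.0, 0.001, -1.0]]
wrist_force: [0.6, 0.4, 0.4]
gripper_width: 0.051
gripper_force: 0.0
```

```bash
python3 - <<'E'
from h import *
i,P=save('lidon');st()
h=cv2.cvtColor(i,cv2.COLOR_BGR2HSV);m=cv2.inRange(h,(0,160,80),(8,255,255))|cv2.inRange(h,(172,160,80),(180,255,255))
n,l,q,c=cv2.connectedComponentsWithStats(m)
for k in range(1,n):
    if q[k,4]>40: print(q[k],c[k].round(1),px2w('wrist',c[k],.067,P).round(4))
for a in (1,-1):
  for b in (1,-1): p=box(a*.086,b*.116);print(a,b,p.round(4));go((*p,.1),-94.19)
E
```

```text
t42.58 tcp [0.5993 0.02   0.2281] yaw-94.32 F [-0.1 -0.5 -0.2] w0.028 gf0.0
[174   0  24  20 417] [185.7   8.6] [ 0.673  -0.1594  0.067 ]
[364   0  25  20 426] [375.8   8.7] [ 0.5019 -0.1467  0.067 ]
[483 289  29  15 360] [497.7 295.5] [0.3601 0.155  0.067 ]
1 1 [0.6903 0.071 ]
t42.58 tcp [0.5993 0.02   0.2281] yaw-94.32 F [-0.1 -0.5 -0.2] w0.028 gf0.0
turn z -0.0024 rad shift after turn [-0.0575 -0.087   0.1281] before [-0.0578 -0.0871  0.128 ]
1 -1 [ 0.6734 -0.1604]
t42.58 tcp [0.5993 0.02   0.2281] yaw-94.32 F [-0.1 -0.5 -0.2] w0.028 gf0.0
turn z -0.0024 rad shift after turn [ 0.1745 -0.087   0.1281] before [ 0.1742 -0.0876  0.1281]
-1 1 [0.5188 0.0836]
t42.58 tcp [0.5993 0.02   0.2281] yaw-94.32 F [-0.1 -0.5 -0.2] w0.028 gf0.0
turn z -0.0024 rad shift after turn [-0.0575  0.085   0.1281] before [-0.0574  0.0849  0.1282]
-1 -1 [ 0.5019 -0.1478]
t42.58 tcp [0.5993 0.02   0.2281] yaw-94.32 F [-0.1 -0.5 -0.2] w0.028 gf0.0
turn z -0.0024 rad shift after turn [0.1745 0.085  0.1281] before [0.1746 0.0844 0.1283]
```

>>> drive_tool:
  steps: [0,0,0,-0.0195,-0.029,0,0,0,0,0,-0.019,-0.029,0,0,0,0,0,-0.019,-0.029,0.01,0,0,0,0,0,0,0.04,0,0,0,0,0,0,0.04,0,0,0,0,0,0,0.03,0,0,0,0,0,0,0,0,0,0,0,0,0,0,0]

```text
time_s: 43.25
tcp_pos: [0.69, 0.07, 0.1065]
ee_rot: [[-0.076, -0.997, -0.005], [-0.997, 0.076, -0.002], [0.003, 0.004, -1.0]]
wrist_force: [0.5, -0.3, 0.7]
gripper_width: 0.003
gripper_force: 0.0
```

>>> drive_tool:
  steps: [0,0,0,0,0,0.01,0,0,0,0,0,0,0.006,0,0,0,0,0,0,0.004,0,0,0,0,0,0,0.004,0,0,0,0,0,0,0.003,0,0,0,0,0,0,0.002,0,0,0,0,0,0,0,0]

```text
time_s: 43.83
tcp_pos: [0.6916, 0.0716, 0.0822]
ee_rot: [[-0.074, -0.997, 0.003], [-0.997, 0.074, -0.0], [-0.0, -0.003, -1.0]]
wrist_force: [-2.8, -0.2, 6.1]
gripper_width: 0.009
gripper_force: 3.0
```

>>> drive_tool:
  steps: [0,0,0,0,0,0.002,0,0,0,0,0,0,0.002,0,0,0,0,0,0,0,0,0,0,0,0,0,0,0]

```text
time_s: 44.17
tcp_pos: [0.6917, 0.0717, 0.0788]
ee_rot: [[-0.074, -0.997, 0.003], [-0.997, 0.074, 0.0], [-0.0, -0.003, -1.0]]
wrist_force: [-2.6, 0.6, 8.5]
gripper_width: 0.005
gripper_force: 4.0
```

>>> drive_tool:
  steps: [0,0,0,0,0,0.002,0,0,0,0,0,0,0.002,0,0,0,0,0,0,0,0,0,0,0,0,0,0,0]

```text
time_s: 44.5
tcp_pos: [0.6918, 0.0717, 0.0785]
ee_rot: [[-0.073, -0.997, 0.005], [-0.997, 0.073, -0.001], [0.0, -0.005, -1.0]]
wrist_force: [-8.5, 0.8, 20.3]
gripper_width: 0.002
gripper_force: 10.3
```

>>> drive_tool:
  steps: [0,0,0,0,0,-0.012,0,0,0,0,0,0,-0.025,0,0,0,0,0,0.034,0,0,0,0,0,0,0.0345,0,0,0,0,0,0,0.0345,0,0,0,0,0,0,0.0345,0,0,0,0,0,0,0.0345,0,0,0,0,0,0,0,0,0,0,0,0,0,0,0,0]

```text
time_s: 45.25
tcp_pos: [0.5182, 0.0845, 0.1095]
ee_rot: [[-0.073, -0.997, 0.001], [-0.997, 0.073, 0.0], [-0.001, -0.001, -1.0]]
wrist_force: [1.0, -0.4, 0.9]
gripper_width: 0.007
gripper_force: 0.0
```

>>> drive_tool:
  steps: [0,0,0,0,0,0.01,0,0,0,0,0,0,0.008,0,0,0,0,0,0,0.004,0,0,0,0,0,0,0.004,0,0,0,0,0,0,0.004,0,0,0,0,0,0,0.003,0,0,0,0,0,0,0.003,0,0,0,0,0,0,0,0,0,0,0,0,0,0,0,0]

```text
validation failed for argument at $.st...
```

>>> drive_tool:
  steps: [0,0,0,0,0,0.01,0,0,0,0,0,0,0.008,0,0,0,0,0,0,0.006,0,0,0,0,0,0,0.004,0,0,0,0,0,0,0.004,0,0,0,0,0,0,0.004,0,0,0,0,0,0,0,0,0,0,0,0,0,0,0]

```text
time_s: 45.92
tcp_pos: [0.5205, 0.0847, 0.078]
ee_rot: [[-0.073, -0.997, 0.001], [-0.997, 0.073, -0.001], [0.001, -0.002, -1.0]]
wrist_force: [-14.6, 2.7, 41.7]
gripper_width: 0.006
gripper_force: 21.2
```

>>> drive_tool:
  steps: [0,0,0,0,0,-0.012,0,0,0,0,0,0,-0.024,0,0,0,0,0.0385,0,0,0,0,0,0,0.0387,0,0,0,0,0,0,0.0387,0,0,0,0,0,0,0.0387,0,0,0,0,0,0,0.0387,0,0,0,0,0,0,0.0387,0,0,0,0,0,0,0,0,0,0]

```text
time_s: 46.67
tcp_pos: [0.5011, -0.1524, 0.107]
ee_rot: [[-0.082, -0.997, -0.002], [-0.997, 0.082, -0.001], [0.001, 0.002, -1.0]]
wrist_force: [-0.8, 0.5, 0.7]
gripper_width: 0.002
gripper_force: 0.0
```

>>> drive_tool:
  steps: [0,0,0,0,0,0.01,0,0,0,0,0,0,0.008,0,0,0,0,0,0,0.006,0,0,0,0,0,0,0.003,0,0,0,0,0,0,0.003,0,0,0,0,0,0,0,0,0,0,0,0,0,0,0]

```text
time_s: 47.25
tcp_pos: [0.5016, -0.147, 0.0787]
ee_rot: [[-0.072, -0.997, -0.002], [-0.997, 0.072, -0.002], [0.002, 0.002, -1.0]]
wrist_force: [-2.6, -7.0, 9.6]
gripper_width: 0.009
gripper_force: 4.3
```

>>> drive_tool:
  steps: [0,0,0,0,0,0.002,0,0,0,0,0,0,0,0,0,0,0,0,0,0,0]

```text
time_s: 47.5
tcp_pos: [0.5017, -0.1471, 0.0785]
ee_rot: [[-0.071, -0.997, -0.002], [-0.997, 0.071, -0.003], [0.003, 0.002, -1.0]]
wrist_force: [-6.3, -4.5, 19.2]
gripper_width: 0.003
gripper_force: 10.0
```

>>> drive_tool:
  steps: [0,0,0,0,0,-0.012,0,0,0,0,0,0,-0.02,0,0,0,0,0,-0.034,0,0,0,0,0,0,-0.0345,0,0,0,0,0,0,-0.0345,0,0,0,0,0,0,-0.0345,0,0,0,0,0,0,-0.0345,0,0,0,0,0,0,0,0,0,0,0,0,0,0,0,0]

```text
time_s: 48.25
tcp_pos: [0.6743, -0.1579, 0.1054]
ee_rot: [[-0.073, -0.997, -0.003], [-0.997, 0.073, 0.0], [-0.0, 0.003, -1.0]]
wrist_force: [-0.8, -0.7, -1.2]
gripper_width: 0.005
gripper_force: 0.0
```

>>> drive_tool:
  steps: [0,0,0,0,0,0.01,0,0,0,0,0,0,0.008,0,0,0,0,0,0,0.006,0,0,0,0,0,0,0.004,0,0,0,0,0,0,0.003,0,0,0,0,0,0,0,0,0,0,0,0,0,0,0]

```text
time_s: 48.83
tcp_pos: [0.6724, -0.1591, 0.0785]
ee_rot: [[-0.074, -0.997, -0.0], [-0.997, 0.074, 0.0], [-0.0, 0.001, -1.0]]
wrist_force: [-0.7, 3.2, 4.8]
gripper_width: 0.007
gripper_force: 2.8
```

>>> drive_tool:
  steps: [0,0,0,0,0,0.002,0,0,0,0,0,0,0.002,0,0,0,0,0,0,0,0,0,0,0,0,0,0,0]

```text
time_s: 49.17
tcp_pos: [0.6725, -0.1592, 0.0783]
ee_rot: [[-0.073, -0.997, 0.0], [-0.997, 0.073, -0.001], [0.001, -0.001, -1.0]]
wrist_force: [-7.1, 5.1, 19.8]
gripper_width: 0.006
gripper_force: 9.6
```

>>> drive_tool:
  steps: [0,0,0,0,0,-0.012,0,0,0,0,0,0,-0.03,0,0,0,0,0,0,-0.04,0,0,0,0,0,0,-0.04,0,0,0,0,-0.035,0,-0.02,0,0,0,0,-0.035,0,-0.02,0,0,0,0,-0.035,0,0,0,0,0,0,-0.035,0,0,0,0,0,0,0,0,0,0]

```text
time_s: 49.92
tcp_pos: [0.6837, -0.0148, 0.2355]
ee_rot: [[-0.069, -0.998, 0.001], [-0.998, 0.069, 0.002], [-0.002, -0.001, -1.0]]
wrist_force: [-0.7, -1.0, -0.7]
gripper_width: 0.003
gripper_force: 0.0
```

```bash
python3 - <<'E'
from h import *
def dots(i,P):
    h=cv2.cvtColor(i,cv2.COLOR_BGR2HSV);m=cv2.inRange(h,(0,160,80),(8,255,255))|cv2.inRange(h,(172,160,80),(180,255,255))
    n,l,q,c=cv2.connectedComponentsWithStats(m)
    return [(c[k].round(1),q[k,4]) for k in range(1,n) if q[k,4]>40]
i,P=save('pressed');st()
for z in (.059,.067):print([w2px('wrist',(*box(a*.086,b*.116),z),P).round(1) for a in(1,-1) for b in (1,-1)])
for d in dots(i,P):print(d)
E
```

```text
t49.97 tcp [ 0.6833 -0.0172  0.2351] yaw-94.05 F [-0.1 -0.7  0.4] w0.007 gf0.0
[array([281.4, 265.2]), array([282.5,  46.7]), array([427.8, 265.8]), array([458.9,  47.5])]
[array([281.4, 268.3]), array([282.5,  44.5]), array([431.2, 268.9]), array([463.8,  45.3])]
(array([283.4,  45.4]), np.int32(416))
(array([459.8,  46.9]), np.int32(436))
(array([428.9, 258.7]), np.int32(54))
```

>>> drive_tool:
  steps: [0,0,0,0.01,0.0398,0,0.35,0,0,0,0.01,0.0398,0,0.35,0,0,0,0.01,0.0398,0,0.35,0,0,0,0.01,0.0398,0,0.35,0,0,0,0.01,0.0398,0,0.35,0,0,0,0.01,0.0398,0,0.35,0,0,-0.12,0,0,0.02,0.35,0,0,-0.12,0,0,0.02,0.35,0,0,-0.12,0,0,0,0.35,0,0,0,0,0,0,0.35]

```text
time_s: 50.8
tcp_pos: [0.4396, -0.0634, 0.1945]
ee_rot: [[0.282, -0.959, -0.002], [-0.959, -0.282, -0.001], [-0.0, 0.002, -1.0]]
wrist_force: [1.1, 0.0, 1.7]
gripper_width: 0.345
gripper_force: 0.0
```

```bash
python3 - <<'E'
from h import *
s,R=st();i,P=save('key1')
k=box(-.15,-.076);print('key',k,w2px('wrist',(*k,.084),P))
cv2.imwrite('pics/key1v.png',cv2.resize(i[0:300],(800,429)))
go((*k,.081),-71.3)
E
```

```text
t50.80 tcp [ 0.4396 -0.0634  0.1945] yaw-73.63 F [1.1 0.  1.7] w0.345 gf0.0
key [ 0.44094804 -0.10323725] [294.18438361 165.786134  ]
t50.85 tcp [ 0.4406 -0.0632  0.1952] yaw-73.87 F [0.2 0.5 1.3] w0.350 gf0.0
turn z -0.0448 rad shift after turn [0.0381 0.0125 0.1142] before [0.0386 0.0107 0.1142]
```

View pics/key1v.png

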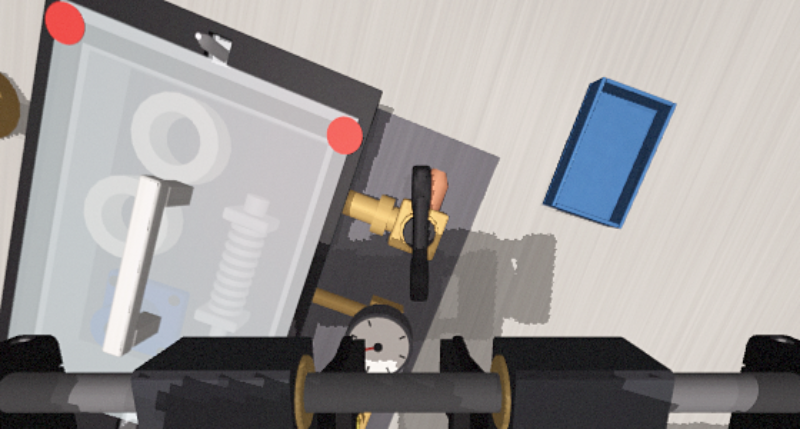

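The black key's blade runs from (421,166) to (418,300), along tool x, and its centre is where I predicted. The lid sits square, with the parts visible under it. Gripping the black key.

>>> drive_tool:
  steps: [0,0,0,0.0193,0.0053,0,0.35,0,0,0,0.0193,0.0053,0,0.35,0,0,0,0,0,0.03,0.35,0,0,0,0,0,0.03,0.35,0,0,0,0,0,0.02,0.35,0,0,0,0,0,0,0.35,0,0,0,0,0,0,0.35]

```text
time_s: 51.43
tcp_pos: [0.442, -0.1027, 0.1154]
ee_rot: [[0.279, -0.96, -0.001], [-0.96, -0.279, -0.001], [0.0, 0.002, -1.0]]
wrist_force: [0.7, 1.0, 0.9]
gripper_width: 0.351
gripper_force: 0.0
```

```bash
python3 - <<'E'
from h import *
go((*box(-.15,-.076),.081),-73.7)
E
```

```text
t51.43 tcp [ 0.442  -0.1027  0.1154] yaw-73.79 F [0.7 1.  0.9] w0.351 gf0.0
turn z -0.0016 rad shift after turn [0.0002 0.0011 0.0344] before [0.0002 0.0011 0.0344]
```

Descend and close, then turn. From the current blade angle to fully open is about 69.5° (1.214 rad).

>>> drive_tool:
  steps: [0,0,0,0,0.001,0.015,0.35,0,0,0,0,0,0.012,0.35,0,0,0,0,0,0.007,0.35,0,0,0,0,0,0,0,0,0,0,0,0,0,0,0,0,0,0,0,0,0,0,0,0,0,0,0,0,0,0,0,0,0,0,0,0,0,0,0,0,0,0]

```text
time_s: 52.18
tcp_pos: [0.4397, -0.1029, 0.0822]
ee_rot: [[0.281, -0.96, -0.003], [-0.96, -0.281, -0.001], [-0.0, 0.003, -1.0]]
wrist_force: [-3.3, -0.9, 5.6]
gripper_width: 0.099
gripper_force: 30.0
```

>>> drive_tool:
  steps: [0,0,-0.1,0,0,0,0,0,0,-0.1,0,0,0,0,0,0,-0.1,0,0,0,0,0,0,-0.1,0,0,0,0,0,0,-0.1,0,0,0,0,0,0,0,0,0,0,0]

```text
time_s: 52.68
tcp_pos: [0.4389, -0.1034, 0.0821]
ee_rot: [[0.709, -0.705, -0.004], [-0.705, -0.709, -0.001], [-0.002, 0.004, -1.0]]
wrist_force: [-4.8, -3.0, 6.9]
gripper_width: 0.101
gripper_force: 30.0
```

```bash
python3 - <<'E'
from h import *
s,R=st();print(s['moment'])
E
```

```text
t52.68 tcp [ 0.4389 -0.1034  0.0821] yaw-44.83 F [-4.8 -3.   6.9] w0.101 gf30.0
[-0.81989221  1.46081785  0.08630347]
```

>>> drive_tool:
  steps: [0,0,-0.1,0,0,0,0,0,0,-0.1,0,0,0,0,0,0,-0.1,0,0,0,0,0,0,-0.1,0,0,0,0,0,0,-0.1,0,0,0,0,0,0,-0.1,0,0,0,0,0,0,-0.08,0,0,0,0,0,0,-0.04,0,0,0,0,0,0,-0.03,0,0,0,0,0,0,0,0,0,0,0]

```text
time_s: 53.52
tcp_pos: [0.4384, -0.1045, 0.0821]
ee_rot: [[0.999, -0.037, -0.005], [-0.037, -0.999, -0.002], [-0.005, 0.003, -1.0]]
wrist_force: [-5.0, -9.6, 6.4]
gripper_width: 0.103
gripper_force: 30.3
```

```bash
python3 - <<'E'
from h import *
s,R=st();print(s['moment'])
E
```

```text
t53.52 tcp [ 0.4384 -0.1045  0.0821] yaw-2.12 F [-5.  -9.6  6.4] w0.103 gf30.3
[-2.96648452  1.37508858 -0.46227425]
```

>>> drive_tool:
  steps: [0,0,-0.03,0,0,0,0,0,0,-0.03,0,0,0,0,0,0,0,0,0,0,0,0,0,0,0,0,0,0]

```text
time_s: 53.85
tcp_pos: [0.4384, -0.1045, 0.0821]
ee_rot: [[1.0, 0.021, -0.005], [0.021, -1.0, -0.002], [-0.005, 0.002, -1.0]]
wrist_force: [-4.7, -8.5, 6.6]
gripper_width: 0.114
gripper_force: 32.4
```

```bash
python3 - <<'E'
from h import *
s,R=st();print(s['moment'])
E
```

```text
t53.85 tcp [ 0.4384 -0.1045  0.0821] yaw1.18 F [-4.7 -8.5  6.6] w0.114 gf32.4
[-2.8560759   1.38608374 -0.6781587 ]
```

>>> drive_tool:
  steps: [0,0,0.05,0,0,0,0,0,0,0,0,0,0,0.35,0,0,0,0,0,0,0.35,0,0,0,0,0,0,0.35,0,0,0,0,0,0,0.35,0,0,0,0,0,-0.02,0.35,0,0,0,0,0,-0.03,0.35,0,0,0,0,0,-0.04,0.35,0,0,0,0,0,-0.04,0.35,0,0,0,0,0,-0.04,0.35]

```text
time_s: 54.68
tcp_pos: [0.4408, -0.1022, 0.2535]
ee_rot: [[1.0, -0.025, 0.001], [-0.025, -1.0, 0.0], [0.001, -0.0, -1.0]]
wrist_force: [1.8, -0.1, -0.5]
gripper_width: 0.35
gripper_force: 0.0
```

>>> drive_tool:
  steps: [0,0,0,-0.02,-0.03,-0.02,0.35,0,0,0,-0.01,-0.03,-0.02,0.35,0,0,0,0,-0.03,-0.02,0.35,0,0,0,0,0,0,0.35,0,0,0,0,0,0,0.35]

```text
time_s: 55.1
tcp_pos: [0.4138, -0.0102, 0.3128]
ee_rot: [[1.0, -0.022, 0.003], [-0.022, -1.0, 0.002], [0.003, -0.002, -1.0]]
wrist_force: [-0.0, 0.5, -1.4]
gripper_width: 0.35
gripper_force: 0.0
```

```bash
cat > k.py <<'E'
from h import *
def pca(m,P,k):
    y,x=np.where(m);p=np.array([px2w('wrist',q,.084,P)[:2] for q in zip(x,y)]);p=p[np.hypot(*(p-k).T)<.045]
    c=p.mean(0);w,v=np.linalg.eigh(np.cov((p-c).T));a=np.degrees(np.arctan2(v[1,1],v[0,1]))
    print(len(p),'centre',c.round(4),'long axis rel box x',(a+4.19+90)%180-90,'ext',np.sqrt(w)*12**.5)
s,R=st();i,P=save('keys');h=cv2.cvtColor(i,cv2.COLOR_BGR2HSV)
ky=box(-.15,.076);kb=box(-.15,-.076);print(w2px('wrist',(*ky,.084),P),w2px('wrist',(*kb,.084),P))
pca(cv2.inRange(h,(24,150,100),(34,255,255)),P,ky)
for t in (35,45):pca(cv2.inRange(h,(0,0,0),(180,255,t)),P,kb)
go((*ky,.2),-85)
E
python3 k.py
```

```text
t55.10 tcp [ 0.4138 -0.0102  0.3128] yaw-1.27 F [-0.   0.5 -1.4] w0.350 gf0.0
[235.22621017 158.31207494] [357.08776829 164.67634451]
68 centre [0.4538 0.0477] long axis rel box x -86.6804893343791 ext [0.01551182 0.08578773]
377 centre [ 0.4381 -0.0975] long axis rel box x 2.9154077017057034 ext [0.01245083 0.08377474]
484 centre [ 0.4396 -0.0985] long axis rel box x 1.7257630711718548 ext [0.01485323 0.08247333]
t55.15 tcp [ 0.4132 -0.0111  0.3115] yaw-1.37 F [ 0.5 -0.4  0.1] w0.351 gf0.0
turn z 1.4596 rad shift after turn [-0.0558 -0.0439  0.1115] before [ 0.0374 -0.0603  0.1116]
```

>>> drive_tool:
  steps: [0,0,0,0.0187,-0.0302,0,0.35,0,0,0,0.0187,-0.0301,0,0.35,0,0,0.12,0,0,0.015,0.35,0,0,0.12,0,0,0.015,0.35,0,0,0.12,0,0,0.015,0.35,0,0,0.12,0,0,0.015,0.35,0,0,0.12,0,0,0.015,0.35,0,0,0.12,0,0,0.015,0.35,0,0,0.12,0,0,0.015,0.35,0,0,0.12,0,0,0.015,0.35]

```text
time_s: 55.98
tcp_pos: [0.4516, 0.0462, 0.1893]
ee_rot: [[0.546, -0.838, -0.003], [-0.838, -0.546, -0.001], [-0.001, 0.003, -1.0]]
wrist_force: [0.5, -0.2, 0.5]
gripper_width: 0.347
gripper_force: 0.0
```

>>> drive_tool:
  steps: [0,0,0.12,0,0,0.01,0.35,0,0,0.12,0,0,0.01,0.35,0,0,0.12,0,0,0.01,0.35,0,0,0.12,0,0,0.01,0.35,0,0,0.12,0,0,0.01,0.35,0,0,0,0,0,0.02,0.35,0,0,0,0,0,0,0.35,0,0,0,0,0,0,0.35]

```text
time_s: 56.65
tcp_pos: [0.4512, 0.0462, 0.12]
ee_rot: [[-0.016, -1.0, -0.004], [-1.0, 0.016, -0.002], [0.002, 0.004, -1.0]]
wrist_force: [-0.2, 0.1, -0.0]
gripper_width: 0.344
gripper_force: 0.0
```

```bash
python3 - <<'E'
from h import *
go((*box(-.15,.076),.081),-90.9)
E
```

```text
t56.65 tcp [0.4512 0.0462 0.12  ] yaw-90.91 F [-0.2  0.1 -0. ] w0.344 gf0.0
turn z -0.0002 rad shift after turn [-0.0022 -0.0008  0.039 ] before [-0.0023 -0.001   0.039 ]
```

Descend and grip, then turn 1.51 rad plus a little over-travel.

>>> drive_tool:
  steps: [0,0,0,-0.002,-0.001,0.018,0.35,0,0,0,0,0,0.014,0.35,0,0,0,0,0,0.006,0.35,0,0,0,0,0,0,0,0,0,0,0,0,0,0,0,0,0,0,0,0,0,0,0,0,0,0,0,0,0,0,0,0,0,0,0,0,0,0,0,0,0,0]

```text
time_s: 57.4
tcp_pos: [0.4514, 0.0492, 0.0839]
ee_rot: [[-0.016, -1.0, -0.003], [-1.0, 0.016, -0.0], [0.0, 0.003, -1.0]]
wrist_force: [-5.5, 3.2, 4.2]
gripper_width: 0.103
gripper_force: 30.0
```

>>> drive_tool:
  steps: [0,0,-0.1,0,0,0,0,0,0,-0.1,0,0,0,0,0,0,-0.1,0,0,0,0,0,0,-0.1,0,0,0,0,0,0,-0.1,0,0,0,0,0,0,-0.1,0,0,0,0,0,0,-0.1,0,0,0,0]

```text
time_s: 57.98
tcp_pos: [0.4499, 0.0487, 0.0839]
ee_rot: [[0.635, -0.772, -0.007], [-0.772, -0.635, -0.002], [-0.003, 0.006, -1.0]]
wrist_force: [-9.4, 2.0, 8.7]
gripper_width: 0.102
gripper_force: 30.0
```

```bash
python3 - <<'E'
from h import *
s,R=st();print(s['moment'])
E
```

```text
t57.98 tcp [0.4499 0.0487 0.0839] yaw-50.58 F [-9.4  2.   8.7] w0.102 gf30.0
[ 0.63422931  2.75036981 -0.19548941]
```

>>> drive_tool:
  steps: [0,0,-0.1,0,0,0,0,0,0,-0.1,0,0,0,0,0,0,-0.1,0,0,0,0,0,0,-0.1,0,0,0,0,0,0,-0.1,0,0,0,0,0,0,-0.1,0,0,0,0,0,0,-0.1,0,0,0,0,0,0,-0.08,0,0,0,0,0,0,-0.05,0,0,0,0,0,0,0,0,0,0,0]

```text
time_s: 58.82
tcp_pos: [0.449, 0.0471, 0.0839]
ee_rot: [[0.998, -0.056, -0.009], [-0.056, -0.998, -0.004], [-0.009, 0.005, -1.0]]
wrist_force: [-9.3, -4.1, 10.6]
gripper_width: 0.105
gripper_force: 30.1
```

```bash
python3 - <<'E'
from h import *
s,R=st();print(s['moment'])
E
```

```text
t58.82 tcp [0.449  0.0471 0.0839] yaw-3.23 F [-9.3 -4.1 10.6] w0.105 gf30.1
[-1.32915654  2.4707893  -0.38291203]
```

>>> drive_tool:
  steps: [0,0,-0.03,0,0,0,0,0,0,-0.03,0,0,0,0,0,0,0,0,0,0,0,0,0,0,0,0,0,0]

```text
time_s: 59.15
tcp_pos: [0.449, 0.0471, 0.0839]
ee_rot: [[1.0, 0.0, -0.009], [0.0, -1.0, -0.004], [-0.009, 0.004, -1.0]]
wrist_force: [-8.7, -4.4, 9.9]
gripper_width: 0.111
gripper_force: 31.6
```

```bash
python3 - <<'E'
from h import *
s,R=st();print(s['moment'])
E
```

```text
t59.15 tcp [0.449  0.0471 0.0839] yaw0.01 F [-8.7 -4.4  9.9] w0.111 gf31.6
[-1.32145456  2.46406471 -0.65937431]
```

>>> drive_tool:
  steps: [0,0,0.05,0,0,0,0,0,0,0,0,0,0,0.35,0,0,0,0,0,0,0.35,0,0,0,0,0,0,0.35,0,0,0,0,0,0,0.35,0,0,0,0,0,-0.02,0.35,0,0,0,0,0,-0.03,0.35,0,0,0,0,0,-0.04,0.35,0,0,0,0,0,-0.04,0.35,0,0,0,0,0,-0.04,0.35]

```text
time_s: 59.98
tcp_pos: [0.4533, 0.0496, 0.2556]
ee_rot: [[0.999, -0.045, 0.001], [-0.045, -0.999, 0.0], [0.001, -0.0, -1.0]]
wrist_force: [1.4, 0.6, -1.1]
gripper_width: 0.349
gripper_force: 0.0
```

>>> drive_tool:
  steps: [0,0,0,-0.01,0.03,-0.02,0.35,0,0,0,0,0.03,-0.02,0.35,0,0,0,0,0.02,-0.02,0.35,0,0,0,0,0,-0.02,0.35,0,0,0,0,0,0,0.35,0,0,0,0,0,0,0.35]

```text
time_s: 60.48
tcp_pos: [0.4402, -0.0299, 0.3345]
ee_rot: [[0.999, -0.046, 0.003], [-0.046, -0.999, 0.001], [0.003, -0.001, -1.0]]
wrist_force: [-0.8, -0.7, -0.4]
gripper_width: 0.354
gripper_force: 0.0
```

```bash
python3 k.py; python3 - <<'E'
from h import *
i=cv2.imread('pics/keys.png');P=json.load(open('keys.json'))
h=cv2.cvtColor(i,cv2.COLOR_BGR2HSV);m=cv2.inRange(h,(0,160,80),(8,255,255))|cv2.inRange(h,(172,160,80),(180,255,255))
n,l,q,c=cv2.connectedComponentsWithStats(m)
for k in range(1,n):
    if q[k,4]>40: print(c[k].round(1),q[k])
for z in (.059,.067):print([w2px('wrist',(*box(a*.086,b*.116),z),P).round(1) for a in(-1,1) for b in (1,-1)])
E
```

```text
t60.48 tcp [ 0.4402 -0.0299  0.3345] yaw-2.65 F [-0.8 -0.7 -0.4] w0.354 gf0.0
[224.03997034 178.46387461] [337.56467229 181.58902584]
85 centre [0.4585 0.0446] long axis rel box x -0.9066744435315286 ext [0.01628289 0.07449511]
342 centre [ 0.4377 -0.099 ] long axis rel box x 3.4183254526505493 ext [0.01346074 0.07705306]
433 centre [ 0.4392 -0.0997] long axis rel box x 2.3534348221221535 ext [0.0145855  0.07893968]
t60.53 tcp [ 0.4396 -0.0297  0.3332] yaw-2.63 F [ 1.1  0.  -1.9] w0.346 gf0.0
turn z 1.4377 rad shift after turn [-0.0767 -0.0192  0.1332] before [ 0.0088 -0.0785  0.1333]
[198.1 127.6] [191 120  15  16 195]
[366.7 133.3] [360 125  15  17 193]
[array([197.2, 128.2]), array([367. , 133.1]), array([191. , -17.9]), array([381. , -12.1])]
[array([195.5, 128.2]), array([368.6, 133.1]), array([189. , -21.2]), array([383.2, -15.2])]
```

Both blades read in line with the pipe, and the front dots match the pressed-home height. All four corners bottomed out at the same height. Handing in.

```bash
python3 -c "
from station import r
print(r.finish_job())"
```

```text
the job is handed in; nothing more can be done
None
```

I put both seats, the bonnet and the leftmost stem in the purge box, fitted the lid and pressed it home at all four corners, then turned the black vent key and after it the yellow nitrogen key to their open stops; the job was handed in at about 61 s, one corner press peaked at 42 N at the fingertips, and no verdict came back.

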